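# Put the paint caddy away and shut the lapping cupboard doors

## Task

Put the orange caddy of paint jars away in the clear cupboard: its top handle cannot go in under the roof with a hand on it, so set it down on the sill between the open doors with its black tab outwards and let go, then take it again by the tab and slide it in fully home. Then shut the white rebated door first, and last of all the blue flanged door so that its red strip laps over the white one's edge, both fully shut. Do not tip the caddy, and leave everything else on the bench where it stands.

Things in the scene. Friction and masses are not known exactly. Their poses are not given: they have to be found in the camera images.
- cupboard: Fixed bench cupboard, alu frame, clear roof, back and sides, facing the robot. Sizes in mm. Origin: on the table, mid door plane; +x into the cupboard, +y to the blue door's side, z up. Outer y -130 to 130, inner width 248; roof z 170 to 178, starting at x 8; back stop (back wall's inner face) x 150. Floor top z 20; it runs on in front as a sill 220 wide out to x -120.
- sill (a point): Point on the sill's top (z 20 mm), 65 mm in front of the door plane, on the cupboard's centre line: where the caddy's origin may be when it is set down there; its back is then 13 mm clear in front of the roof.
- home (a point): Point on the cupboard floor (z 20 mm), 88 mm behind the door plane, on the centre line: where the caddy's origin is when home. The caddy then stands 2 mm off the back stop. The doors clear its tab when its origin is at least 81 mm behind the door plane.
- plain (a joint): White rebated door, hinged at the cupboard's y -120 mm: 0 shut, grows to 2.1 rad as it swings open towards the robot; starts 1.6 to 1.95. Stays where left (hinge friction 0.04 Nm). Leaf 118 long from the hinge, 10 thick (5 either side of the axis), z 24 to 166. If the blue door is shut first, its strip blocks this one.
- flanged (a joint): Blue flanged door, hinged at the cupboard's y +120 mm: 0 shut, grows to 2.1 rad as it swings open towards the robot; starts 1.6 to 1.95. Leaf size and friction as the white door. A red strip 4 thick on the outside reaches 14 mm past its free edge, and lies in the white door's rebate when both are shut.
- plain_hinge (a point): On the white door's hinge axis at the door's top (z 166 mm).
- plain_edge (a point): Top of the white door's free edge, 118 mm from the hinge, mid thickness. The last 17 mm of the leaf are stepped back on the outside (dark rebate). A dark pull handle stands 32 mm off the outside face, 85 mm from the hinge, z 51 to 99 mm; above it the face is bare.
- flanged_hinge (a point): On the blue door's hinge axis at the door's top (z 166 mm).
- flanged_edge (a point): Top of the blue door's free edge, 118 mm from the hinge, mid thickness. Pull handle on the outside as on the white door; above it the face is bare up to the strip, whose inner border is 111 mm from the hinge.
- caddy: Orange caddy, 0.4 to 0.75 kg, base 120 (x) by 100 (y) mm, walls 32 high, four jars fixed in it (tops 74 high). Origin: centre of its underside; tab at -x (overall x -78 to 60), z up. A black handle bar along x, 114 long, 12 wide (y), z 113 to 127, on a post at each end (x +-47 to 57): pinch it across y at its middle.
- handle (a point): Middle of the caddy's handle bar (x 0, z 120 mm).
- tab (a point): In the caddy's black upright pull tab, on its centre line, 60 mm above the caddy's underside. The tab is 20 wide (y), 18 thick (x -78 to -60), up to z 77 mm: pinch it across y with the fingers leaning forward and down, hand outside the cupboard.
- crate: Wooden crate of stamps, 130 x 100, 67 high, bystander; caddy and crate may be on either side of the cupboard. Origin: centre of its underside.
- blue_bottle: Blue bottle, 60 across, 170 high, bystander. Origin: centre of its underside.
- white_bottle: White bottle, 60 across, 160 high, bystander. Origin: centre of its underside.
- dark_jar: Black jar, 60 across, 60 high, bystander in front of the cupboard. Origin: centre of its underside.
- brown_pot: Brown pot, 70 across, 70 high, bystander. Origin: centre of its underside.
- brush: Brush lying on the bench, bystander. Origin: on its underside.
- wax_block: Yellow wax block 90 x 50 x 30, bystander. Origin: centre of its underside.

How it is judged:
By the outcome, as a careful person would: the job done as asked, in the order asked, and still so for the second after the job is handed in, with the robot touching nothing.
It also fails if it takes over 66 s, if anything falls off the work surface, if the arm or the gripper's body presses on something with over 40 N, if the wrist force passes 120 N, or if a joint passes its speed limit or range.

## Robot

A 6-joint arm with a two-finger parallel gripper is mounted at the origin on the work surface. World frame = base frame: x ahead of the robot, y to its left, z up, the work surface at z = 0. Lengths are in m, angles in rad, forces in N, time in s.
With the tool pointing down it reaches from about 0.35 to 0.775 m from the base axis. Payload 7.3 kg.
Tool frame: the origin (TCP) lies at the very end of the fingers, on their centre line; the grasp point (between the pads) lies 19 mm behind it (robot.pinch_z is the distance from the TCP to the grasp point, in m); z points along the fingers, y is the line along which they close (so a half turn about z gives the same grasp; the last joint's range is limited). The gripper opens to 92 mm and grips with 3 to 60 N. Pads are 19 mm wide; open, the fingers measure 130 mm over their backs; the gripper's body (75 mm by 190 mm) begins 47 mm behind the grasp point.
Start: joints at [-0.146, 0.342, 1.524, -0, 1.275, -0.146], TCP at [0.525, 0, 0.227] pointing down, gripper open.
Joint ranges: [-2.53, 2.53], [-0.77, 2.02], [0.04, 2.7], [-1, 4.14], [0.28, 2.66], [-3.11, 3.11]. Speed limits (rad/s): [2.57, 2.57, 3.14, 3.14, 3.14, 3.14].

## Interface

Orientations are given as [roll, pitch, yaw] about the fixed x, y, z axes, in that order (R = Rz(yaw) Ry(pitch) Rx(roll)).
In Python, from cell import robot gives the robot as it stands.
- The arm moves only by the tool move_arm, never from a script. Its argument "motion" is a list of rows, each a list of 6 numbers: the shift along the tool's x, y, z in units of 0.1 m (1.0 is 0.1 m), then the turn, a rotation vector about the tool's x, y, z in units of pi rad (1.0 is pi rad). In form: [[dx, dy, dz, rx, ry, rz], ...]. A call has 1 to 12 rows; each row is the pose to reach, as a shift and turn from the pose commanded when the call began, along the tool's axes at that moment, turning the shorter way round; what a row does not reach only later rows make up. A row lasts 1/8 s, in which the tool goes at most 62.5 mm and 10.7 degrees, less where a joint would pass 70% of its speed; a pose out of reach is approached as far as the arm can. A call with a number of a shift or a turn outside -1 to 1 is refused whole. A call with a gripper value outside its range is refused whole. "fingers" is the opening, from -1 (shut) to 1 (fully open), set as the call begins (left out, the last holds). The fingers move at their own pace and stop on an object; "newtons" is the grip in N (left out, the last holds). Time passes only in rows, so rows that repeat a pose let the fingers close. It gives the time, the measured TCP pose, the force, the opening and the grip force at its end, in the units of the state.
- robot.observe(): the state, without advancing time (a new reading comes with each control period).
- robot.read_camera(name): name is "scene" or "side" or "wrist"; returns a dict with "image" (384x512x3 uint8, red, green, blue), "range_z" (384x512 float32, m along the optical axis (not along the pixel's ray), 0 where there is no reading), "vfov" (degrees; the focal length in pixels is half the picture's height over the tangent of half this angle, whatever the lens; pixels are square), "cx", "cy" (the principal point, pixels), "k1" (the pictures are not rectified: a ray, as slopes to the right and down, at radius r is drawn at 1 + k1 r^2 times it, then the intrinsics apply), "extrinsics" (4x4, takes a point from camera to world coordinates); the wrist camera has in their place "hand_eye" (4x4, takes a point from camera to tool coordinates, whose origin is the TCP and whose axes are the flange's). Camera axes: x right, y up, looking along -z (the intrinsics and any distortion apply to the point x, -y, -z); pixel columns grow to the right and rows downward; lengths in m; the calibration is good to about 2 mm. A picture is of the moment at which its call begins: read the wrist's pose just before it.
- robot.hand_in(): hands the job in; it is judged then, once.
The state is a dict: "time": time; "qpos": joint angles; "qvel": joint speeds; "joint_efforts": joint torques, N m; "tool_pos": TCP position; "tool_rot": TCP orientation; "contact_force": force on the tool from outside, world axes, zero at the start; "torque": the same for the moment, N m; "opening": finger opening in m; "grip_force": force on a finger pad.
Only numpy, scipy, OpenCV 4.12 (cv2) and the standard library are available. Lean on these libraries where they do the work, as an engineer would, in place of code of your own. Each camera call takes 0.05 s, during which the arm holds its last target. There are 200 camera calls.

## Working session

There is one attempt and no reset: what is moved stays moved. The work goes in short steps, Python scripts to look and compute and a tool call to move; the robot and the scene stay as the last step left them, time stands still between calls to the robot, and variables do not carry over. Pictures are saved under pics/ and viewed, at most 10 in all, crops included, and the job is handed in when it is done.

Besides the shell and the picture viewer there is one more tool, called after ">>>" as name([rows], argument=value, ...), one row to a line, values as JSON. move_arm: Moves the arm, as the interface text tells. Shifts and turns lie within -1 to 1; 1 stands for 0.1 m of shift or pi rad of turn. Its arguments: {"type":"object","properties":{"motion":{"type":"array"},"fingers":{"type":"number"},"newtons":{"type":"number"}},"required":["motion"]}

```bash
mkdir -p pics; ls; cat > h.py <<'E'
import numpy as np, cv2
from scipy.spatial.transform import Rotation as R
from cell import robot
def cam(name):
    s=robot.observe(); c=robot.read_camera(name)
    if name=='wrist':
        T=np.eye(4); r=np.array(s['tool_rot']); T[:3,:3]=R.from_euler('xyz',r).as_matrix() if r.size==3 else r; T[:3,3]=s['tool_pos']
        c['E']=T@np.array(c['hand_eye'])
    else: c['E']=np.array(c['extrinsics'])
    f=192/np.tan(np.radians(c['vfov'])/2); c['K']=np.array([[f,0,c['cx']],[0,f,c['cy']],[0,0,1]]); c['D']=np.array([c['k1'],0,0,0.])
    return c
def cloud(c):
    u,v=np.meshgrid(np.arange(512.),np.arange(384.))
    p=cv2.undistortPoints(np.stack([u,v],-1).reshape(-1,1,2),c['K'],c['D']).reshape(384,512,2)
    z=c['range_z']; P=np.stack([p[...,0]*z,-p[...,1]*z,-z],-1)
    W=P@c['E'][:3,:3].T+c['E'][:3,3]; W[z==0]=np.nan; return W
def plane(c,uv,h):
    p=cv2.undistortPoints(np.array(uv,float).reshape(-1,1,2),c['K'],c['D']).reshape(-1,2)
    d=np.c_[p[:,0],-p[:,1],-np.ones(len(p))]@c['E'][:3,:3].T; o=c['E'][:3,3]
    return o+d*((h-o[2])/d[:,2])[:,None]
def save(c,n): cv2.imwrite('pics/'+n+'.png',c['image'][...,::-1])
E
python3 - <<'E'
from h import *
s=robot.observe(); print(s)
a=cam('scene');b=cam('side')
cv2.imwrite('pics/a.png',a['image'][...,::-1]);cv2.imwrite('pics/b.png',b['image'][...,::-1])
for c in(a,b): print(c['E'].round(3),c['vfov'],c['k1'],(c['range_z']>0).mean())
np.savez('a.npz',W=cloud(a),I=a['image']);np.savez('b.npz',W=cloud(b),I=b['image'])
E
```

```text
pics
{'time': 0.0, 'qpos': array([-1.45991560e-01,  3.42720745e-01,  1.52498788e+00, -2.14655567e-05,
        1.27541450e+00, -1.45983327e-01]), 'qvel': array([-0.00096927,  0.00156986, -0.00032704, -0.00140121,  0.00083445,
       -0.00059026]), 'joint_efforts': array([ 7.61924657e-04, -4.31245601e+01, -2.44219762e+01,  7.17750052e-02,
        5.59406646e-02, -1.04314388e-04]), 'tool_pos': array([5.24600139e-01, 7.88817291e-05, 2.26056165e-01]), 'tool_rot': array([-3.14007547e+00, -2.02323314e-04,  1.57079420e+00]), 'contact_force': array([0.39690541, 0.32179667, 1.29884293]), 'torque': array([-0.00207427, -0.01477509,  0.04756361]), 'grip_force': 0.0, 'opening': 0.0919509879260418}
[[-0.98   0.188 -0.06   0.495]
 [-0.197 -0.92   0.338  0.366]
 [ 0.008  0.343  0.939  1.145]
 [ 0.     0.     0.     1.   ]] 46.163450980724775 -0.12342621715533268 0.9962107340494791
[[ 0.23   0.836 -0.498  0.006]
 [-0.973  0.201 -0.111 -0.133]
 [ 0.008  0.51   0.86   1.109]
 [ 0.     0.     0.     1.   ]] 54.38681693288107 -0.05470564094309672 0.996185302734375
```

View pics/a.png

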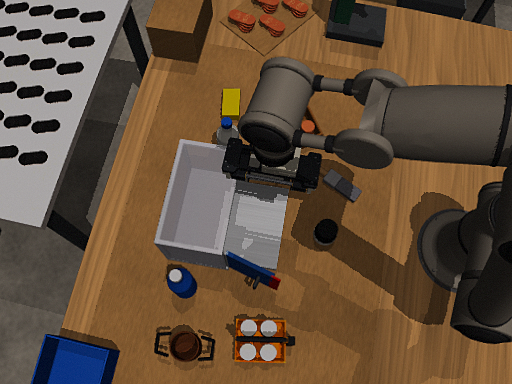

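View pics/b.png

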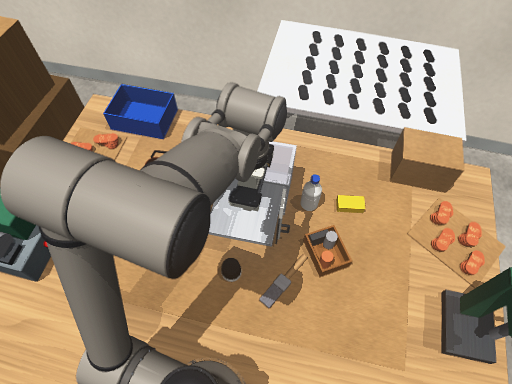

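```bash
python3 - <<'E'
from h import *
d=np.load('a.npz');W=d['W'];I=d['I'];hsv=cv2.cvtColor(I,cv2.COLOR_RGB2HSV)
u,v=np.meshgrid(np.arange(512),np.arange(384))
print(W[340,262],W[300,400],W[200,190],W[200,255])
roi=(u>225)&(u<300)&(v>310)&(v<370)
bar=roi&(W[...,2]>.1)&(W[...,2]<.14); p=W[bar]; print('bar',len(p),p[:,2].mean()); print(cv2.minAreaRect((p[:,:2]*1000).astype(np.float32)))
org=roi&(hsv[...,0]<20)&(hsv[...,1]>150)&(W[...,2]>.015); p=W[org]; print('org',cv2.minAreaRect((p[:,:2]*1000).astype(np.float32)),np.median(p[:,2]),p[:,2].max())
tab=roi&(u>283)&(W[...,2]>.05); print('tab',np.nanmean(W[tab],0),tab.sum())
# cupboard top frame
top=(u>150)&(u<300)&(v>130)&(v<300)&(W[...,2]>.155)&(W[...,2]<.19)
m=np.zeros_like(I);m[top]=255
# blue door
bl=(hsv[...,0]>100)&(hsv[...,0]<125)&(hsv[...,1]>150)&(u>220)&(u<290)&(v>240)&(v<300)
bt=bl&(W[...,2]>.15);p=W[bt];print('blue',len(p),cv2.minAreaRect((p[:,:2]*1000).astype(np.float32)))
red=((hsv[...,0]<8)|(hsv[...,0]>172))&(hsv[...,1]>150)&(u>260)&(u<290)&(v>265)&(v<300);print('red',np.nanmean(W[red&(W[...,2]>.15)],0))
for nm,zlo,zhi in(('top',.16,.19),('floor',.012,.03)):
    s=(u>150)&(u<290)&(v>130)&(v<272)&(W[...,2]>zlo)&(W[...,2]<zhi)&~bl
    p=W[s];print(nm,len(p),p.min(0),p.max(0),cv2.minAreaRect((p[:,:2]*1000).astype(np.float32)))
z=np.nan_to_num(W[...,2]);v8=np.clip(z*1000,0,255).astype(np.uint8)
crop=np.hstack([I[120:300,140:300,::-1],cv2.applyColorMap(v8,cv2.COLORMAP_JET)[120:300,140:300]])
cv2.imwrite('pics/c.png',cv2.resize(crop,None,fx=2.5,fy=2.5,interpolation=0))
E
```

```text
[0.4752469  0.32749328 0.12747349] [0.14634346 0.16109106 0.00147592] [0.69586527 0.06028042 0.17653501] [ 0.55933403 -0.02179759  0.02511818]
bar 315 0.126837547947089
((477.8697509765625, 325.5253601074219), (113.82432556152344, 12.477535247802734), 9.687894821166992)
org ((470.91448974609375, 324.82257080078125), (135.02146911621094, 99.21258544921875), 9.750844955444336) 0.03297929034090408 0.1318418730124511
tab [0.4138529  0.31544149 0.08976257] 95
blue 282 ((532.9442138671875, 175.58607482910156), (11.190596580505371, 113.48130798339844), 75.11026000976562)
red [0.47139592 0.19494819 0.16387155]
top 6902 [ 0.49842011 -0.08925431  0.16026395] [0.75966461 0.22632787 0.18434296] ((653.3118896484375, 52.777435302734375), (243.9562530517578, 317.6727600097656), 13.139484405517578)
floor 4310 [ 0.4718174  -0.08128499  0.0122286 ] [0.74821365 0.17400922 0.0298709 ] ((613.02001953125, 47.258995056152344), (276.9918518066406, 252.2654571533203), 1.535858154296875)
```

View pics/c.png

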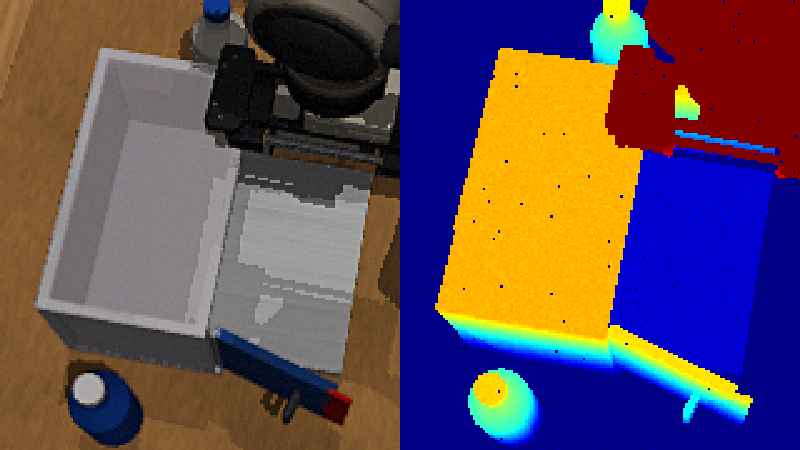

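```bash
cat >> h.py <<'E'
def roof(W):
    u,v=np.meshgrid(np.arange(512),np.arange(384))
    s=((u>150)&(u<300)&(v>130)&(v<272)&(W[...,2]>.170)&(W[...,2]<.186)).astype(np.uint8)
    s=cv2.morphologyEx(s,cv2.MORPH_CLOSE,np.ones((3,3)));s=cv2.morphologyEx(s,cv2.MORPH_OPEN,np.ones((7,7)))
    return s>0
E
python3 - <<'E'
from h import *
c=cam('wrist');print(np.array(c['hand_eye']).round(3))
W=np.load('a.npz')['W'];s=roof(W)
# front edge: per row v max u ; y+ edge: per column max v; back: min u
front=np.array([W[v,np.where(s[v])[0].max()] for v in range(185,245)])
back=np.array([W[v,np.where(s[v])[0].min()] for v in range(150,235)])
left=np.array([W[np.where(s[:,u])[0].max(),u] for u in range(168,215)])
for n,p in(('front',front),('back',back),('left',left)):
    p=p[~np.isnan(p[:,0])];vx,vy,x,y=cv2.fitLine(p[:,:2].astype(np.float32),cv2.DIST_HUBER,0,1e-4,1e-4).ravel()
    print(n,x,y,np.degrees(np.arctan2(vy,vx)),p[:,2].mean())
E
```

```text
[[ 0.001  0.953  0.303  0.081]
 [ 1.    -0.001  0.    -0.   ]
 [ 0.001  0.303 -0.953 -0.158]
 [ 0.     0.     0.     1.   ]]
front 0.6001404 0.083934106 -88.53782 0.1771675778816772
back 0.75424135 0.03749683 -87.92997 0.17456569047832632
left 0.6578522 0.17189635 1.8242894 0.17463316026799458
```

>>> move_arm([
  [0, 0, -0.2, 0, 0, 0],
  [0.5, 0, -0.2, 0, 0, -0.05],
  [1, -0.2, -0.2, 0, 0, -0.11],
  [1, -0.47, -0.2, 0, 0, -0.17],
  [1, -0.47, -0.2, 0, 0, -0.23],
  [1, -0.47, -0.2, 0, 0, -0.29],
  [1, -0.47, -0.2, 0, 0, -0.35],
  [1, -0.47, -0.2, 0, 0, -0.41],
  [1, -0.47, -0.2, 0, 0, -0.47],
  [1, -0.47, -0.2, 0, 0, -0.53],
  [1, -0.47, -0.2, 0, 0, -0.554],
  [1, -0.47, -0.2, 0, 0, -0.554],
], fingers=1)

```text
time: 1.65
tool_pos: [0.4779, 0.1, 0.2465]
tool_rot: [3.142, -0.0, -2.973]
contact_force: [-0.1, 0.1, -0.8]
opening: 0.0916
grip_force: 0.0
```

>>> move_arm([
  [-0.15, 0.5, 0, 0, 0, 0],
  [-0.3, 1, 0, 0, 0, 0],
])

```text
time: 1.9
tool_pos: [0.491, 0.2044, 0.2468]
tool_rot: [-3.142, 0.0, -2.976]
contact_force: [0.7, -0.8, 1.1]
opening: 0.0919
grip_force: 0.0
```

>>> move_arm([
  [-0.08, 0.5, 0, 0, 0, 0],
  [-0.08, 1, 0, 0, 0, 0],
])

```text
time: 2.15
tool_pos: [0.4817, 0.3051, 0.2464]
tool_rot: [-3.141, -0.0, -2.974]
contact_force: [0.2, 0.2, 0.3]
opening: 0.0914
grip_force: 0.0
```

>>> move_arm([
  [0, 0.224, 0, 0, 0, 0],
  [0, 0.224, 0, 0, 0, 0],
  [0, 0.224, 0, 0, 0, 0],
])

```text
time: 2.52
tool_pos: [0.478, 0.3249, 0.2465]
tool_rot: [-3.141, -0.0, -2.973]
contact_force: [0.0, -0.2, 0.3]
opening: 0.0918
grip_force: 0.0
```

```bash
cat >> h.py <<'E'
def line(p):
    p=p[~np.isnan(p[:,0])];vx,vy,x,y=cv2.fitLine(p[:,:2].astype(np.float32),cv2.DIST_HUBER,0,1e-4,1e-4).ravel(); return x,y,np.degrees(np.arctan2(vy,vx))
E
python3 - <<'E'
from h import *
a=cam('scene');W=cloud(a);save(a,'d')
np.savez('d.npz',W=W,I=a['image'],K=a['K'],E=a['E'],D=a['D'])
s=roof(W)
rows=[v for v in range(384) if s[v].sum()>40];print(rows[0],rows[-1])
front=np.array([W[v,np.where(s[v])[0].max()] for v in rows[12:-30]])
back=np.array([W[v,np.where(s[v])[0].min()] for v in rows[8:-20]])
cols=[u for u in range(512) if s[:,u].sum()>60];print(cols[0],cols[-1])
left=np.array([W[np.where(s[:,u])[0].max(),u] for u in cols[6:-12]])
right=np.array([W[np.where(s[:,u])[0].min(),u] for u in cols[25:-12]])
for n,p in(('front',front),('back',back),('left',left),('right',right)): print(n,line(p))
w=cam('wrist');save(w,'e');V=cloud(w);np.savez('e.npz',W=V,I=w['image'])
b=V[(V[...,2]>.108)&(V[...,2]<.14)]
print(len(b),cv2.minAreaRect((b[:,:2]*1000).astype(np.float32)),np.median(b,0),robot.observe()['tool_pos'])
E
```

```text
145 248
168 231
front (np.float32(0.6019452), np.float32(0.017742028), np.float32(-88.39472))
back (np.float32(0.7546605), np.float32(0.038830884), np.float32(-87.8784))
left (np.float32(0.6536308), np.float32(0.17170998), np.float32(1.7912902))
right (np.float32(0.7002338), np.float32(-0.08662884), np.float32(0.65691435))
3768 ((546.6937866210938, 254.63436889648438), (157.5586700439453, 276.4269104003906), 76.96722412109375) [0.50336819 0.24514466 0.12641177] [0.47826628 0.3245636  0.24680429]
```

View pics/d.png

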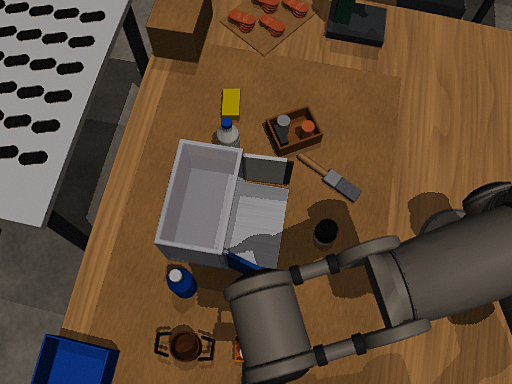

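View pics/e.png

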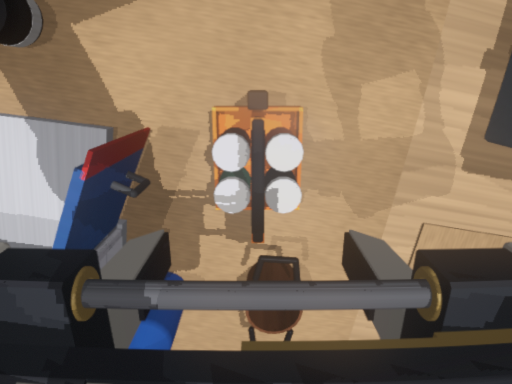

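```bash
python3 - <<'E'
from h import *
d=np.load('e.npz');W=d['W'];u,v=np.meshgrid(np.arange(512),np.arange(384))
b=W[(u>240)&(u<275)&(v>108)&(v<248)&(W[...,2]>.115)&(W[...,2]<.135)]
print(cv2.minAreaRect((b[:,:2]*1000).astype(np.float32)),np.median(b[:,2]),line(b))
hsv=cv2.cvtColor(d['I'],cv2.COLOR_RGB2HSV)
t=W[(u<180)&(v<250)&(W[...,2]>.155)&(W[...,2]<.19)]
print('top things',cv2.minAreaRect((t[:,:2]*1000).astype(np.float32)),len(t))
s=W[(u<120)&(v>115)&(v<240)&(W[...,2]>.01)&(W[...,2]<.03)];print('sill',s.min(0),s.max(0))
E
```

```text
((477.07574462890625, 324.1351623535156), (114.0847396850586, 11.192011833190918), 9.507147789001465) 0.12691292439606855 (np.float32(0.47277388), np.float32(0.32332325), np.float32(9.661388))
top things ((505.55230712890625, 181.33596801757812), (11.422597885131836, 93.94003295898438), 75.13135528564453) 1771
sill [0.4715771  0.00232307 0.01000919] [0.64181837 0.16819522 0.02999082]
```

>>> move_arm([
  [0, 0, 0.5, 0, 0, 0],
  [0, 0, 1, 0, 0, 0],
], fingers=0)

```text
time: 2.88
tool_pos: [0.4787, 0.3247, 0.1464]
tool_rot: [3.141, 0.002, -2.974]
contact_force: [1.1, 0.6, -0.7]
opening: 0.0763
grip_force: 0.0
```

>>> move_arm([
  [0, 0, 0.3, 0, 0, 0],
  [0, 0, 0.465, 0, 0, 0],
  [0, 0, 0.465, 0, 0, 0],
])

```text
time: 3.25
tool_pos: [0.478, 0.325, 0.0998]
tool_rot: [-3.141, -0.001, -2.973]
contact_force: [1.1, -0.4, 0.4]
opening: 0.0478
grip_force: 0.0
```

>>> move_arm([
  [0, 0, 0, 0, 0, 0],
  [0, 0, 0, 0, 0, 0],
  [0, 0, 0, 0, 0, 0],
  [0, 0, 0, 0, 0, 0],
], fingers=-1, newtons=45)

```text
time: 3.75
tool_pos: [0.478, 0.3258, 0.1007]
tool_rot: [3.141, 0.001, -2.972]
contact_force: [-2.3, 1.1, 0.1]
opening: 0.0117
grip_force: 45.0
```

>>> move_arm([
  [0, 0, -0.1, 0, 0, 0],
  [0, 0, -0.35, 0, 0, 0],
  [0, 0, -0.65, 0, 0, 0],
  [0, 0, -1, 0, 0, 0],
])

```text
time: 4.25
tool_pos: [0.4773, 0.3253, 0.2007]
tool_rot: [-3.141, -0.002, -2.972]
contact_force: [1.7, -0.1, -4.0]
opening: 0.0113
grip_force: 45.0
```

>>> move_arm([
  [0, 0, -0.35, 0, 0, 0],
  [0, 0, -0.7, 0, 0, 0],
  [0, -0.15, -0.9, 0, 0, 0],
  [0, -0.4, -1, 0, 0, 0],
  [0, -0.7, -1, 0, 0, 0],
  [0, -1, -1, 0, 0, 0],
])

```text
time: 5.0
tool_pos: [0.4944, 0.2261, 0.3003]
tool_rot: [-3.141, -0.001, -2.972]
contact_force: [1.2, -0.2, -5.0]
opening: 0.0117
grip_force: 45.0
```

>>> move_arm([
  [0, -0.3, 0, 0, 0, 0],
  [0, -0.65, 0, 0, 0, 0],
  [0, -1, 0, 0, 0, 0],
])

```text
time: 5.38
tool_pos: [0.5113, 0.1274, 0.3002]
tool_rot: [-3.142, -0.001, -2.972]
contact_force: [0.9, -0.2, -4.7]
opening: 0.0115
grip_force: 45.0
```

>>> move_arm([
  [0, -0.3, 0, 0, 0, 0.01],
  [0, -0.6, 0, 0, 0, 0.025],
  [0, -0.8, 0, 0, 0, 0.0444],
  [0, -0.91, 0, 0, 0, 0.0444],
  [0, -0.91, 0, 0, 0, 0.0444],
  [0, -0.91, 0, 0, 0, 0.0444],
])

```text
time: 6.12
tool_pos: [0.5268, 0.0396, 0.3002]
tool_rot: [3.141, -0.0, -3.11]
contact_force: [-0.3, -0.1, -4.9]
opening: 0.0117
grip_force: 45.0
```

```bash
python3 - <<'E'
from h import *
w=cam('wrist');save(w,'f');V=cloud(w);np.savez('f.npz',W=V,I=w['image'])
a=cam('side');save(a,'g');np.savez('g.npz',W=cloud(a),I=a['image'])
print(robot.observe()['tool_pos'])
cv2.imwrite('pics/fg.png',cv2.resize(np.hstack([w['image'],a['image']])[...,::-1],(800,300)))
E
```

```text
[0.52688588 0.03961315 0.30028847]
```

View pics/fg.png

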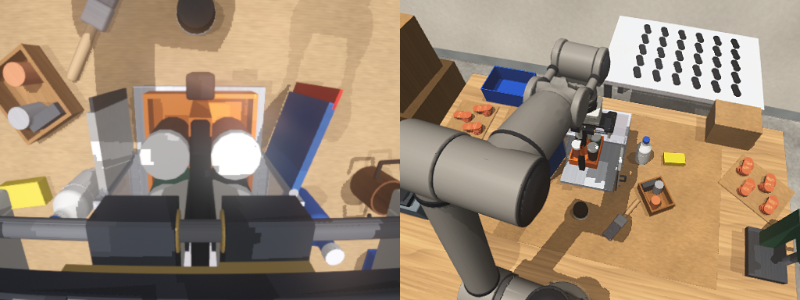

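```bash
python3 - <<'E'
from h import *
d=np.load('f.npz');W=d['W'];I=d['I'];u,v=np.meshgrid(np.arange(512),np.arange(384));hsv=cv2.cvtColor(I,cv2.COLOR_RGB2HSV)
for n,m in(('plain',(u<180)&(u>100)&(v<240)),('blue',(u>330)&(u<440)&(v<240))):
    t=W[m&(W[...,2]>.158)&(W[...,2]<.174)&(W[...,0]>.4)]
    r=cv2.minAreaRect((t[:,:2]*1000).astype(np.float32));print(n,len(t),r,cv2.boxPoints(r).round(0).tolist(),line(t))
s=(W[...,2]>.012)&(W[...,2]<.028)&(u>100)&(u<400)&(v<260)
p=W[s];print(cv2.minAreaRect((p[:,:2]*1000).astype(np.float32)))
# sill front edge: first sill row per column
fr=[];
for c in range(180,335,3):
    r=np.where(s[:240,c])[0]
    if len(r)>2: fr.append(W[r[0],c])
print('front',line(np.array(fr)),len(fr))
# caddy tilt: handle/orange rim
o=(hsv[...,0]<20)&(hsv[...,1]>150)&(u>170)&(u<350)&(v>110)&(v<230)
p=W[o];print('caddy',cv2.minAreaRect((p[:,:2]*1000).astype(np.float32)),np.percentile(p[:,2],[5,50,95]))
d=np.load('d.npz');W=d['W']
s=(W[...,2]>.012)&(W[...,2]<.028)
u,v=np.meshgrid(np.arange(512),np.arange(384));s&=(u>230)&(u<295)&(v>180)&(v<270)
rows=range(188,258,2);fr=np.array([W[r,np.where(s[r])[0].max()] for r in rows]);print('sill front scene',line(fr))
E
```

```text
plain 1540 ((537.0118408203125, -85.95519256591797), (114.40412902832031, 11.408230781555176), 3.886988401412964) [[480.0, -84.0], [480.0, -96.0], [594.0, -88.0], [594.0, -76.0]] (np.float32(0.52700377), np.float32(-0.085190594), np.float32(3.0795803))
blue 1846 ((523.6998901367188, 176.01141357421875), (12.278451919555664, 131.36045837402344), 75.29969024658203) [[459.0, 187.0], [586.0, 153.0], [589.0, 165.0], [462.0, 199.0]] (np.float32(0.519609), np.float32(0.17595176), np.float32(-15.985278))
((518.6094970703125, 41.282867431640625), (437.9669189453125, 334.3045349121094), 87.66427612304688)
front (np.float32(0.47346124), np.float32(0.084233515), np.float32(-88.35312)) 46
caddy ((nan, nan), (0.0, 0.0), 0.0) [nan nan nan]
sill front scene (np.float32(0.4764717), np.float32(0.021432256), np.float32(-88.29986))
```

>>> move_arm([
  [0, -0.01, 0.3, 0, 0, 0],
  [0, -0.01, 0.65, 0, 0, 0],
  [0, -0.01, 1, 0, 0, 0],
])

```text
time: 6.6
tool_pos: [0.527, 0.0385, 0.1994]
tool_rot: [3.142, 0.001, -3.11]
contact_force: [0.5, 0.1, -4.4]
opening: 0.0114
grip_force: 45.0
```

>>> move_arm([
  [0, 0, 0.3, 0, 0, 0],
  [0, 0, 0.55, 0, 0, 0],
  [0, 0, 0.72, 0, 0, 0],
  [0, 0, 0.78, 0, 0, 0],
  [0, 0, 0.795, 0, 0, 0],
  [0, 0, 0.8, 0, 0, 0],
])

```text
time: 7.35
tool_pos: [0.5276, 0.0379, 0.121]
tool_rot: [-3.141, 0.002, -3.111]
contact_force: [-0.9, -0.2, -3.9]
opening: 0.0118
grip_force: 45.0
```

>>> move_arm([
  [0, 0, 0.005, 0, 0, 0],
  [0, 0, 0.01, 0, 0, 0],
  [0, 0, 0.015, 0, 0, 0],
])

```text
time: 7.72
tool_pos: [0.5277, 0.0379, 0.1206]
tool_rot: [-3.141, 0.003, -3.111]
contact_force: [-4.4, 0.8, 12.2]
opening: 0.0116
grip_force: 45.0
```

>>> move_arm([
  [0, 0, -0.015, 0, 0, 0],
  [0, 0, -0.015, 0, 0, 0],
  [0, 0, -0.015, 0, 0, 0],
  [0, 0, -0.2, 0, 0, 0],
  [0, 0, -0.6, 0, 0, 0],
  [0, 0, -1, 0, 0, 0],
], fingers=0.2)

```text
time: 8.48
tool_pos: [0.5269, 0.0378, 0.2195]
tool_rot: [3.142, -0.001, -3.112]
contact_force: [0.8, 0.2, -0.2]
opening: 0.055
grip_force: 0.0
```

>>> move_arm([
  [0.4, 0, 0, 0, -0.05, 0],
  [0.8, 0, 0, 0, -0.1, 0],
  [1, 0, 0, 0, -0.15, 0],
  [1, 0, 0, 0, -0.2, 0],
  [1, 0, 0, 0, -0.25, 0],
  [1, 0, 0, 0, -0.25, 0],
  [1, 0, 0, 0, -0.25, 0],
], fingers=-0.1)

```text
time: 9.35
tool_pos: [0.4237, 0.0273, 0.2234]
tool_rot: [3.131, 0.785, -3.112]
contact_force: [0.7, -3.8, 0.7]
opening: 0.0411
grip_force: 0.0
```

```bash
python3 - <<'E'
from h import *
d=np.load('d.npz');W=d['W'];u,v=np.meshgrid(np.arange(512),np.arange(384))
j=W[(u>310)&(u<345)&(v>215)&(v<255)&(W[...,2]>.05)&(W[...,2]<.07)];print('jar',np.median(j,0),j.min(0),j.max(0))
s=robot.observe();print(s['qpos'].round(3),s['tool_pos'],s['tool_rot'])
w=cam('wrist');V=cloud(w);np.savez('h.npz',W=V,I=w['image'])
a=cam('scene');U=cloud(a);np.savez('i.npz',W=U,I=a['image'])
cv2.imwrite('pics/hi.png',cv2.resize(np.hstack([w['image'],a['image']])[...,::-1],(800,300)))
E
```

```text
jar [0.36408691 0.02935054 0.06000871] [0.33747814 0.00246303 0.05084784] [0.39035113 0.05427673 0.06755881]
[-0.306 -0.163  2.41   1.058  0.282 -2.854] [0.42365879 0.02732059 0.22338189] [ 3.13104338  0.78451393 -3.11178706]
```

View pics/hi.png

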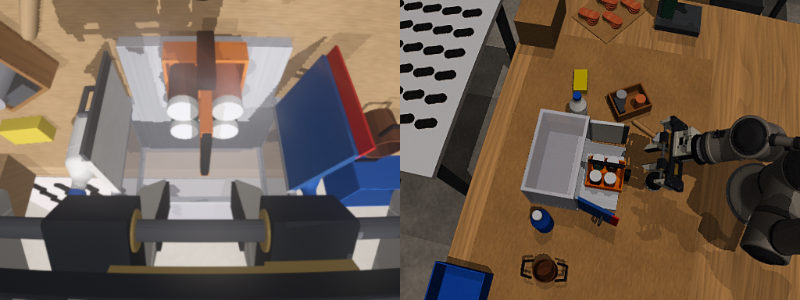

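```bash
cat > kin.py <<'E'
import numpy as np
from scipy.spatial.transform import Rotation as R
from scipy.optimize import least_squares
P1=(np.array([-.145992,.342721,1.524988,0,1.275415,-.145983]),np.array([.5246,.00008,.22606]),R.from_euler('xyz',[-3.14007,-.0002,1.57079]))
P2=(np.array([-0.306,-0.163,2.41,1.058,0.282,-2.854]),np.array([.42366,.02732,.22338]),R.from_euler('xyz',[3.13104,.78451,-3.11179]))
def fk(q,p):
    d,h,L1,e,L2,Lt=p
    A=R.from_euler('ZY',[q[0],q[1]]);B=A*R.from_euler('Y',q[2]);C=B*R.from_euler('ZYZ',[q[3],q[4],q[5]+np.pi/2*CS])
    return np.array([0,0,h])+A.apply([0,d,L1])+B.apply([e,0,L2])+C.apply([0,0,Lt]),C
CS=1
def fit(data):
    f=lambda p:np.concatenate([fk(q,p)[0]-t for q,t,_ in data])
    return least_squares(f,[.076,.2,.4,0,.4,.3])
E
python3 - <<'E'
from kin import *
import kin
r=fit([P1,P2]);print(r.x.round(4),r.cost)
for c in (0,1,-1,2):
    kin.CS=c;print(c,[np.degrees((fk(q,r.x)[1].inv()*o).magnitude()).round(2) for q,_,o in(P1,P2)])
E
```

```text
[0.0764 0.2366 0.501  0.0539 0.3837 0.3187] 2.5994118646015314e-19
0 [np.float64(90.0), np.float64(89.99)]
1 [np.float64(0.0), np.float64(0.02)]
-1 [np.float64(180.0), np.float64(179.99)]
2 [np.float64(90.0), np.float64(90.01)]
```

```bash
cat >> kin.py <<'E'
PR=np.array([0.0764,0.2366,0.501,0.0539,0.3837,0.3187])
LO=np.array([-2.53,-.77,.04,-1,.28,-3.11]);HI=np.array([2.53,2.02,2.7,4.14,2.66,3.11])
YAW=np.radians(1.7)
def pose(pt,lean,flip=0,back=.019,yaw=YAW):
    "tool pose with grasp point pt, lean deg from down toward +x"
    o=R.from_euler('xyz',[np.pi,0,yaw+np.pi])*R.from_euler('y',-lean,degrees=True)
    if flip:o=o*R.from_euler('z',np.pi)
    return np.array(pt)+o.apply([0,0,back]),o
def ik(t,o,seed):
    def f(q):
        x,C=fk(q,PR);return np.r_[(x-t)*10,(C.inv()*o).as_rotvec()]
    r=least_squares(f,np.clip(seed,LO+1e-3,HI-1e-3),bounds=(LO,HI))
    return r.x,np.sqrt(2*r.cost)
E
python3 - <<'E'
from kin import *
for n,pt in(('start',[.4587,.0359,.08]),('home',[.6135,.0403,.08])):
  for lean in(0,15,25,35,45,55):
    for fl in(0,1):
      for s in(0,np.pi):
        best=min((ik(*pose(pt,lean,fl),[-.1,.3,2.2,s,.5,q6]) for q6 in(-1.6,1.6,0,3,-3)),key=lambda r:r[1])
        if best[1]<3e-3: print(n,lean,fl,best[0].round(2))
E
```

```text
start 0 0 [-0.09  0.45  1.9   0.    0.79 -1.69]
start 0 0 [-0.09  0.45  1.9  -0.    0.79 -1.69]
start 0 1 [-0.09  0.45  1.9   0.    0.79  1.45]
start 0 1 [-0.09  0.45  1.9   0.    0.79  1.45]
start 15 0 [-0.11  0.37  2.11  0.09  0.41 -1.79]
start 15 0 [-0.11  0.37  2.11  0.09  0.41 -1.79]
start 15 1 [-0.11  0.37  2.11  0.09  0.41  1.35]
start 15 1 [-0.11  0.37  2.11  0.09  0.41  1.35]
start 45 0 [-0.19  0.49  2.51  2.88  0.64  1.62]
start 45 0 [-0.19  0.49  2.51  2.88  0.64  1.62]
start 45 1 [-0.19  0.49  2.51  2.88  0.64 -1.52]
start 45 1 [-0.19  0.49  2.51  2.88  0.64 -1.52]
start 55 0 [-0.23  0.7   2.62  2.91  1.13  1.52]
start 55 0 [-0.23  0.7   2.62  2.91  1.13  1.52]
start 55 1 [-0.23  0.7   2.62  2.91  1.13 -1.62]
start 55 1 [-0.23  0.7   2.62  2.91  1.13 -1.62]
home 0 0 [-0.06  0.67  1.45  0.    1.01 -1.66]
home 0 0 [-0.06  0.67  1.45  0.    1.01 -1.66]
home 0 1 [-0.06  0.67  1.45 -0.    1.01  1.48]
home 0 1 [-0.06  0.67  1.45  0.    1.01  1.48]
home 15 0 [-0.07  0.57  1.69  0.05  0.61 -1.71]
home 15 0 [-0.07  0.57  1.69  0.05  0.61 -1.71]
home 15 1 [-0.07  0.57  1.69  0.05  0.61  1.44]
home 15 1 [-0.07  0.57  1.69  0.05  0.61  1.44]
home 25 0 [-0.08  0.54  1.84  0.15  0.33 -1.81]
home 25 0 [-0.08  0.54  1.84  0.15  0.33 -1.81]
home 25 1 [-0.08  0.54  1.84  0.15  0.33  1.33]
home 25 1 [-0.08  0.54  1.84  0.15  0.33  1.33]
home 45 0 [-0.11  0.57  2.1   2.84  0.33  1.76]
home 45 0 [-0.11  0.57  2.1   2.84  0.33  1.76]
home 45 1 [-0.11  0.57  2.1   2.84  0.33 -1.38]
home 45 1 [-0.11  0.57  2.1   2.84  0.33 -1.38]
home 55 0 [-0.12  0.65  2.2   2.95  0.67  1.64]
home 55 0 [-0.12  0.65  2.2   2.95  0.67  1.64]
home 55 1 [-0.12  0.65  2.2   2.95  0.67 -1.5 ]
home 55 1 [-0.12  0.65  2.2   2.95  0.67 -1.5 ]
```

```bash
python3 - <<'E'
from kin import *
from cell import robot
import numpy as np
W=np.load('i.npz')['W'];u,v=np.meshgrid(np.arange(512),np.arange(384))
b=W[(u>385)&(u<0)|((W[...,2]>.143)&(W[...,2]<.152)&(W[...,0]>.44)&(W[...,0]<.6)&(abs(W[...,1]-.038)<.03))]
print('bar',len(b),np.median(b,0),b.min(0),b.max(0))
q0=robot.observe()['qpos'];print(q0.round(3))
sd=[-.19,.55,2.55,2.9,.85,-1.55]
for n,pt in(('grasp',[.4587,.0359,.08]),('up60',[.4587,.0359,.14]),('up100',[.4587,.0359,.18]),('up60b',[.43,.0359,.14]),('high',[.43,.036,.2])):
    for l in(48,52): print(n,l,*[x.round(3) for x in ik(*pose(pt,l,1),sd)])
E
```

```text
bar 236 [0.52663233 0.03870265 0.14705887] [0.4703712  0.0304479  0.14327315] [0.58452352 0.04642028 0.15179508]
[-0.306 -0.163  2.411  1.053  0.283 -2.848]
grasp 48 [-0.204  0.538  2.545  2.895  0.782 -1.552] 0.0
grasp 52 [-0.218  0.624  2.59   2.906  0.978 -1.592] 0.0
up60 48 [-0.204  0.28   2.496  2.766  0.487 -1.393] 0.0
up60 52 [-0.218  0.338  2.548  2.821  0.661 -1.469] 0.0
up100 48 [-0.204  0.13   2.446  2.543  0.31  -1.152] 0.0
up100 52 [-0.218  0.168  2.499  2.69   0.459 -1.315] 0.0
up60b 48 [-0.233  0.253  2.568  2.752  0.533 -1.409] 0.0
up60b 52 [-0.252  0.325  2.624  2.804  0.723 -1.49 ] 0.0
high 48 [-0.247  0.011  2.487  2.27   0.28  -0.905] 0.012
high 52 [-0.252  0.04   2.535  2.524  0.388 -1.165] 0.0
```

```bash
cat >> kin.py <<'E'
def rows(poses,p0):
    t0,o0=p0;out=[]
    for t,o in poses:
        s=o0.inv().apply(np.array(t)-t0)/.1;r=(o0.inv()*o).as_rotvec()/np.pi
        out.append([round(float(x),3) for x in np.r_[s,r]])
    return out
E
python3 - <<'E'
from kin import *
from cell import robot
q0=robot.observe()['qpos']
q1,e=ik(*pose([.43,.036,.2],52,1),[-.25,.04,2.53,2.52,.39,-1.16])
qs=[q0+(q1-q0)*(i+1)/16 for i in range(16)]
P=[fk(q,PR) for q in qs];p0=fk(q0,PR)
for t,o in P[::3]: print(t.round(3),o.as_matrix()[:,2].round(2))
print([np.degrees((P[i][1].inv()*P[i+1][1]).magnitude()).round(1) for i in range(15)])
print(rows(P[:8],p0));print(rows(P[8:],P[7]))
E
```

```text
[0.424 0.035 0.219] [ 0.71  0.05 -0.71]
[0.429 0.051 0.212] [ 0.72  0.1  -0.69]
[0.434 0.06  0.207] [ 0.74  0.12 -0.66]
[0.44  0.061 0.203] [ 0.76  0.11 -0.64]
[0.444 0.052 0.197] [ 0.78  0.08 -0.62]
[0.445 0.036 0.188] [ 0.79  0.02 -0.62]
[np.float64(11.3), np.float64(11.3), np.float64(11.3), np.float64(11.3), np.float64(11.3), np.float64(11.3), np.float64(11.3), np.float64(11.3), np.float64(11.2), np.float64(11.2), np.float64(11.2), np.float64(11.2), np.float64(11.2), np.float64(11.2), np.float64(11.1)]
[[0.014, 0.068, 0.033, -0.006, -0.001, 0.062], [0.024, 0.129, 0.064, -0.012, -0.001, 0.125], [0.029, 0.183, 0.094, -0.018, -0.001, 0.187], [0.031, 0.229, 0.122, -0.023, 0.0, 0.25], [0.03, 0.267, 0.149, -0.028, 0.001, 0.313], [0.026, 0.296, 0.174, -0.032, 0.002, 0.375], [0.022, 0.316, 0.2, -0.036, 0.004, 0.438], [0.017, 0.326, 0.224, -0.039, 0.005, 0.5]]
[[-0.001, 0.002, 0.024, -0.004, -0.0, 0.062], [-0.012, 0.003, 0.047, -0.007, -0.001, 0.125], [-0.032, 0.002, 0.069, -0.011, -0.002, 0.187], [-0.062, -0.004, 0.089, -0.015, -0.003, 0.249], [-0.101, -0.013, 0.107, -0.02, -0.004, 0.311], [-0.148, -0.028, 0.123, -0.025, -0.006, 0.373], [-0.203, -0.05, 0.137, -0.032, -0.008, 0.435], [-0.266, -0.078, 0.149, -0.039, -0.011, 0.496]]
```

>>> move_arm([
  [0.014, 0.068, 0.033, -0.006, -0.001, 0.058],
  [0.024, 0.129, 0.064, -0.012, -0.001, 0.116],
  [0.029, 0.183, 0.094, -0.018, -0.001, 0.174],
  [0.031, 0.229, 0.122, -0.023, 0.0, 0.232],
  [0.03, 0.267, 0.149, -0.028, 0.001, 0.29],
  [0.026, 0.296, 0.174, -0.032, 0.002, 0.348],
  [0.022, 0.316, 0.2, -0.036, 0.004, 0.406],
  [0.019, 0.32, 0.21, -0.037, 0.004, 0.464],
  [0.017, 0.326, 0.224, -0.039, 0.005, 0.5],
])

```text
time: 10.58
tool_pos: [0.4377, 0.0613, 0.2066]
tool_rot: [2.289, -0.073, 1.67]
contact_force: [-0.1, -0.8, -0.2]
opening: 0.0416
grip_force: 0.0
```

```bash
python3 - <<'E'
from kin import *
from cell import robot
s=robot.observe();q0=s['qpos'];print(q0.round(3),s['tool_pos'],fk(q0,PR)[0])
q1,e=ik(*pose([.4587,.036,.14],52,1),[-.218,.338,2.548,2.82,.66,-1.47])
n=int(np.ceil((fk(q0,PR)[1].inv()*fk(q1,PR)[1]).magnitude()/np.radians(10)))+1
P=[fk(q0+(q1-q0)*(i+1)/n,PR) for i in range(n)]
for t,o in P[::3]: print(t.round(3),o.as_matrix()[:,2].round(2))
print(q1.round(3),n,rows(P,fk(q0,PR)))
E
```

```text
[-0.277 -0.065  2.472  1.775  0.334 -1.989] [0.43768337 0.06131127 0.20658116] [0.43583537 0.06204339 0.20668222]
[0.44  0.07  0.199] [ 0.74  0.15 -0.65]
[0.454 0.081 0.178] [ 0.76  0.18 -0.63]
[0.468 0.07  0.157] [ 0.78  0.14 -0.61]
[0.474 0.036 0.128] [ 0.79  0.02 -0.62]
[-0.218  0.338  2.548  2.822  0.661 -1.469] 10 [[0.072, -0.034, 0.09, -0.0, 0.008, 0.052], [0.123, -0.058, 0.177, -0.0, 0.015, 0.103], [0.15, -0.076, 0.261, -0.001, 0.019, 0.155], [0.153, -0.092, 0.343, -0.002, 0.021, 0.205], [0.131, -0.109, 0.424, -0.005, 0.021, 0.256], [0.083, -0.131, 0.502, -0.008, 0.019, 0.306], [0.009, -0.163, 0.577, -0.013, 0.014, 0.355], [-0.088, -0.207, 0.647, -0.02, 0.008, 0.403], [-0.208, -0.265, 0.71, -0.029, -0.0, 0.45], [-0.349, -0.342, 0.765, -0.039, -0.011, 0.495]]
```

```bash
python3 - <<'E'
from kin import *
from cell import robot
q0=robot.observe()['qpos']
q1,e=ik(*pose([.43,.036,.2],52,1),[-.25,.04,2.53,2.52,.39,-1.16])
q2,e=ik(*pose([.455,.0362,.14],51,1),[-.218,.338,2.548,2.82,.66,-1.47])
q3,e=ik(*pose([.4585,.0363,.08],50,1),[-.218,.58,2.57,2.9,.86,-1.5])
p=[fk(q,PR) for q in(q1,q2,q3)]
P=[fk(q0+(q1-q0)*(i+1)/9,PR) for i in range(9)]
for t,o in P[::4]: print(t.round(3))
print(rows(P,fk(q0,PR)));print(rows(p[1:],p[0]))
E
```

```text
[0.438 0.062 0.205]
[0.444 0.055 0.199]
[0.445 0.036 0.188]
[[-0.001, 0.002, 0.023, -0.003, -0.0, 0.055], [-0.009, 0.003, 0.045, -0.006, -0.001, 0.111], [-0.025, 0.002, 0.065, -0.01, -0.001, 0.166], [-0.049, -0.001, 0.084, -0.013, -0.002, 0.221], [-0.081, -0.008, 0.102, -0.017, -0.003, 0.277], [-0.12, -0.019, 0.119, -0.022, -0.005, 0.332], [-0.165, -0.034, 0.134, -0.027, -0.007, 0.386], [-0.218, -0.054, 0.147, -0.033, -0.009, 0.441], [-0.277, -0.08, 0.157, -0.039, -0.011, 0.495]]
[[-0.322, 0.005, 0.566, -0.0, -0.006, -0.0], [-0.777, 0.005, 0.963, -0.0, -0.011, -0.0]]
```

>>> move_arm([
  [-0.001, 0.002, 0.023, -0.003, 0, 0.055],
  [-0.009, 0.003, 0.045, -0.006, -0.001, 0.111],
  [-0.025, 0.002, 0.065, -0.01, -0.001, 0.166],
  [-0.049, -0.001, 0.084, -0.013, -0.002, 0.221],
  [-0.081, -0.008, 0.102, -0.017, -0.003, 0.277],
  [-0.12, -0.019, 0.119, -0.022, -0.005, 0.332],
  [-0.165, -0.034, 0.134, -0.027, -0.007, 0.386],
  [-0.218, -0.054, 0.147, -0.033, -0.009, 0.441],
  [-0.277, -0.08, 0.157, -0.039, -0.011, 0.495],
  [-0.277, -0.08, 0.157, -0.039, -0.011, 0.495],
], fingers=0.1)

```text
time: 11.82
tool_pos: [0.447, 0.0358, 0.1883]
tool_rot: [3.134, -0.907, 0.041]
contact_force: [0.6, 0.5, 0.1]
opening: 0.0506
grip_force: 0.0
```

```bash
python3 - <<'E'
from kin import *
from h import *
s=robot.observe();print(s['qpos'].round(3),s['tool_pos'],s['tool_rot'])
w=cam('wrist');save(w,'k');V=cloud(w)
m=(V[...,2]>.05)&(V[...,2]<.1)&(V[...,0]>.44)&(V[...,0]<.475)&(abs(V[...,1]-.037)<.02);p=V[m]
if len(p):print('tab',len(p),p.min(0),p.max(0),np.median(p,0))
o=R.from_euler('xyz',s['tool_rot']);p0=(s['tool_pos'],o)
print(rows([pose([.455,.0362,.14],51,1),pose([.4585,.0363,.08],50,1)],p0))
E
```

```text
[-0.253  0.034  2.537  2.512  0.385 -1.162] [0.44695542 0.03580014 0.18827182] [ 3.13366107 -0.90713521  0.04111516]
tab 270 [0.44854488 0.02486039 0.05075249] [0.47058266 0.04391071 0.09981074] [0.46407832 0.03451975 0.09659261]
[[-0.334, -0.003, 0.551, -0.0, -0.005, 0.002], [-0.788, -0.006, 0.948, -0.0, -0.011, 0.002]]
```

View pics/k.png

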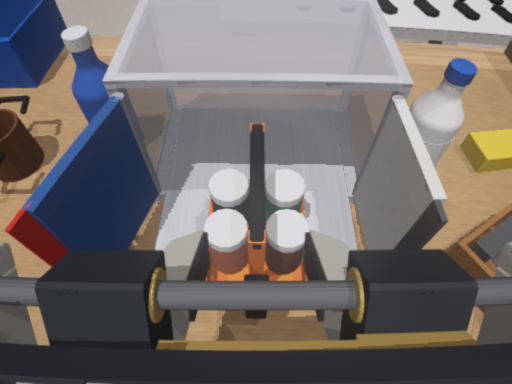

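>>> move_arm([
  [-0.17, 0, 0.28, 0, -0.003, 0.002],
  [-0.334, -0.003, 0.551, 0, -0.005, 0.002],
  [-0.5, -0.005, 0.7, 0, -0.008, 0.002],
  [-0.65, -0.006, 0.83, 0, -0.01, 0.002],
  [-0.788, -0.006, 0.948, 0, -0.011, 0.002],
  [-0.788, -0.006, 0.948, 0, -0.011, 0.002],
])

```text
time: 12.62
tool_pos: [0.4728, 0.0369, 0.0665]
tool_rot: [-3.141, -0.87, 0.031]
contact_force: [0.3, -0.4, 0.6]
opening: 0.0502
grip_force: 0.0
```

>>> move_arm([
  [0, 0, 0, 0, 0, 0],
  [0, 0, 0, 0, 0, 0],
  [0, 0, 0, 0, 0, 0],
], fingers=-1, newtons=25)

```text
time: 13.0
tool_pos: [0.473, 0.0362, 0.0687]
tool_rot: [3.141, -0.875, 0.03]
contact_force: [0.3, 0.1, 0.6]
opening: 0.025
grip_force: 0.0
```

```bash
python3 - <<'E'
from kin import *
from cell import robot
s=robot.observe();print(s['qpos'].round(3),s['tool_pos'],s['tool_rot'],s['contact_force'],s['opening'],s['grip_force'])
o=R.from_euler('xyz',s['tool_rot']);p0=(s['tool_pos'],o);c,sn=np.cos(YAW),np.sin(YAW)
t=s['tool_pos']
P=[(t+np.array([c,sn,0])*d,o) for d in(.05,.1,.152)]
q=s['qpos']
for p in P: q,e=ik(*p,q);print(q.round(3),e.round(4))
print(rows(P,p0))
E
```

```text
[-0.211  0.56   2.594  2.904  0.887 -1.575] [0.47300954 0.0362156  0.06869949] [ 3.14087212 -0.87466949  0.02987438] [0.28039564 0.08169529 0.62181804] 0.024989200154764843 0.0
[-0.167  0.562  2.433  2.916  0.732 -1.529] 0.0
[-0.136  0.574  2.301  2.92   0.613 -1.496] 0.0
[-0.113  0.601  2.164  2.915  0.504 -1.464] 0.0
[[0.321, -0.0, 0.384, 0.0, 0.0, 0.0], [0.641, -0.0, 0.767, 0.0, 0.0, 0.0], [0.975, -0.001, 1.166, 0.0, 0.0, 0.0]]
```

>>> move_arm([
  [0, 0, 0, 0, 0, 0],
  [0, 0, 0, 0, 0, 0],
  [0, 0, 0, 0, 0, 0],
  [0.064, 0, 0.077, 0, 0, 0],
  [0.16, 0, 0.192, 0, 0, 0],
])

```text
time: 13.62
tool_pos: [0.4963, 0.0373, 0.0684]
tool_rot: [-3.141, -0.873, 0.028]
contact_force: [-11.3, 0.1, 12.5]
opening: 0.0195
grip_force: 25.0
```

>>> move_arm([
  [0.128, 0, 0.153, 0, 0, 0],
  [0.256, 0, 0.307, 0, 0, 0],
  [0.384, 0, 0.46, 0, 0, 0],
  [0.513, 0, 0.614, 0, 0, 0],
  [0.641, 0, 0.767, 0, 0, 0],
  [0.68, 0, 0.813, 0, 0, 0],
  [0.68, 0, 0.813, 0, 0, 0],
])

```text
time: 14.5
tool_pos: [0.6045, 0.04, 0.0685]
tool_rot: [3.141, -0.876, 0.03]
contact_force: [2.7, 1.3, 2.5]
opening: 0.0197
grip_force: 25.0
```

```bash
python3 - <<'E'
from h import *
s=robot.observe();print(s['qpos'].round(3),s['tool_pos'],s['tool_rot'],s['contact_force'],s['opening'],s['grip_force'])
w=cam('wrist');save(w,'m')
b=cam('side');save(b,'n')
cv2.imwrite('pics/mn.png',cv2.resize(np.hstack([w['image'],b['image']])[...,::-1],(800,300)))
E
```

```text
[-0.122  0.578  2.239  2.921  0.556 -1.48 ] [0.60452352 0.04001607 0.06852129] [ 3.14120228 -0.8755724   0.02954333] [2.66646478 1.31124302 2.49738076] 0.019728072896566782 25.00030428171158
```

View pics/mn.png

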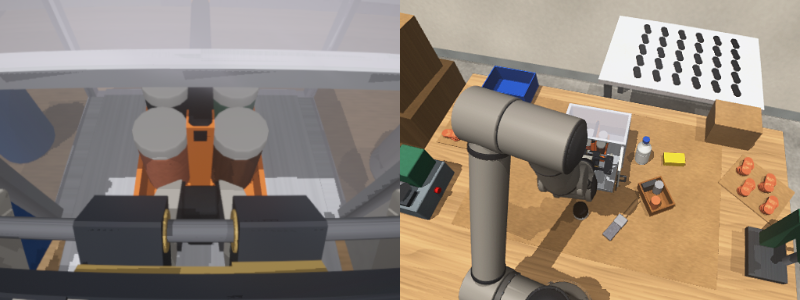

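>>> move_arm([
  [0.051, 0, 0.061, 0, 0, 0],
  [0.103, 0, 0.123, 0, 0, 0],
  [0.128, 0, 0.153, 0, 0, 0],
  [0.128, 0, 0.153, 0, 0, 0],
])

```text
time: 15.1
tool_pos: [0.6233, 0.0406, 0.0685]
tool_rot: [3.141, -0.874, 0.029]
contact_force: [-6.2, 0.6, 11.0]
opening: 0.02
grip_force: 25.0
```

>>> move_arm([
  [0.006, 0, 0.008, 0, 0, 0],
  [0.013, 0, 0.015, 0, 0, 0],
  [0.013, 0, 0.015, 0, 0, 0],
])

```text
time: 15.48
tool_pos: [0.6247, 0.0407, 0.0685]
tool_rot: [-3.142, -0.874, 0.029]
contact_force: [-10.7, 0.5, 15.4]
opening: 0.0197
grip_force: 25.0
```

>>> move_arm([
  [0.006, 0, 0.008, 0, 0, 0],
  [0.013, 0, 0.015, 0, 0, 0],
  [0.013, 0, 0.015, 0, 0, 0],
])

```text
time: 15.85
tool_pos: [0.6266, 0.0407, 0.0684]
tool_rot: [-3.142, -0.874, 0.029]
contact_force: [-10.4, -0.2, 15.4]
opening: 0.0196
grip_force: 25.0
```

>>> move_arm([
  [0.006, 0, 0.008, 0, 0, 0],
  [0.013, 0, 0.015, 0, 0, 0],
  [0.013, 0, 0.015, 0, 0, 0],
])

```text
time: 16.23
tool_pos: [0.6286, 0.0408, 0.0684]
tool_rot: [-3.141, -0.874, 0.029]
contact_force: [-11.7, -0.6, 13.6]
opening: 0.0198
grip_force: 25.0
```

>>> move_arm([
  [0.006, 0, 0.008, 0, 0, 0],
  [0.013, 0, 0.015, 0, 0, 0],
  [0.013, 0, 0.015, 0, 0, 0],
])

```text
time: 16.6
tool_pos: [0.6304, 0.0409, 0.0684]
tool_rot: [-3.142, -0.873, 0.029]
contact_force: [-12.4, -0.2, 15.6]
opening: 0.0197
grip_force: 25.0
```

>>> move_arm([
  [0.006, 0, 0.008, 0, 0, 0],
  [0.01, 0, 0.012, 0, 0, 0],
  [0.01, 0, 0.012, 0, 0, 0],
])

```text
time: 16.98
tool_pos: [0.6305, 0.0409, 0.0683]
tool_rot: [-3.141, -0.872, 0.028]
contact_force: [-24.9, -2.7, 25.5]
opening: 0.0199
grip_force: 25.0
```

```bash
python3 - <<'E'
from h import *
a=cam('scene');I=a['image'];np.savez('o.npz',I=I,K=a['K'],E=a['E'],D=a['D'])
cv2.imwrite('pics/o.png',cv2.resize(I[130:280,150:300,::-1],(600,600),interpolation=cv2.INTER_CUBIC))
E
```

```text
(no output)
```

View pics/o.png

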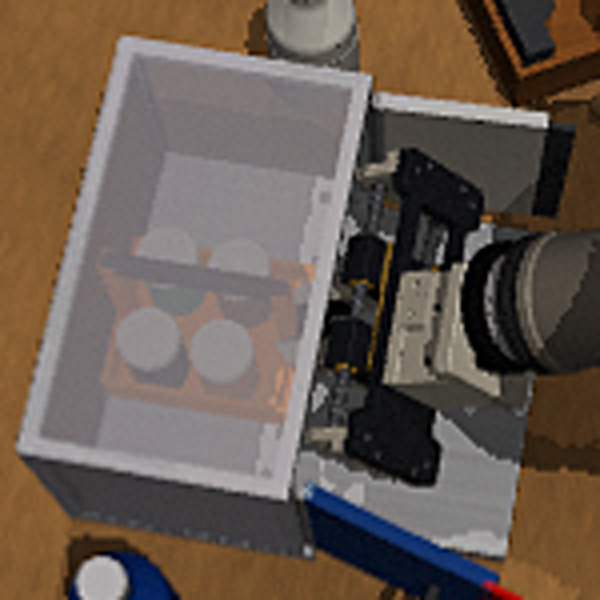

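>>> move_arm([
  [-0.01, 0, -0.012, 0, 0, 0],
  [-0.01, 0, -0.012, 0, 0, 0],
  [-0.01, 0, -0.012, 0, 0, 0],
  [-0.01, 0, -0.012, 0, 0, 0],
  [-0.2, 0, -0.24, 0, 0, 0],
  [-0.45, 0, -0.55, 0, 0, 0],
  [-0.8, 0, -0.96, 0, 0, 0],
  [-0.8, 0, -0.96, 0, 0, 0],
], fingers=-0.1)

```text
time: 18.02
tool_pos: [0.504, 0.0376, 0.0666]
tool_rot: [-3.14, -0.866, 0.027]
contact_force: [0.5, 0.0, -0.4]
opening: 0.0412
grip_force: 0.0
```

```bash
cat >> kin.py <<'E'
O=np.array([.594,.0395])
def loc(x,y,z):
    c,s=np.cos(YAW),np.sin(YAW);return np.array([O[0]+c*x-s*y,O[1]+s*x+c*y,z])
def tip(side,th,r,extra=0,z=.135):
    "TCP for pushing door; side -1 white, +1 blue; extra>0 stands off"
    f=5+19*abs(np.sin(th))+7*abs(np.cos(th))+extra
    return loc(-r*np.sin(th)-f*np.cos(th),side*(.12e3-r*np.cos(th)+f*np.sin(th)),0)if 0 else loc((-r*np.sin(th)-f*np.cos(th))/1e3,side*(120-r*np.cos(th)+f*np.sin(th))/1e3,z)
def odir(lean=50,flip=1): return pose([0,0,0],lean,flip)[1]
E
python3 - <<'E'
from kin import *
from h import robot,cam,cloud
s=robot.observe();q=s['qpos'];print(q.round(3),s['tool_pos'],s['contact_force'])
W=np.load('i.npz')['W']
m=(W[...,2]>.055)&(W[...,2]<.3)&(W[...,0]>.42)&(W[...,0]<.75)&(W[...,1]<-.1);p=W[m];print('crate/white side',p.min(0),p.max(0))
m&=(W[...,0]<.6)&(W[...,1]<-.11);p=W[m];print('crate',p.min(0),p.max(0))
o=odir();qq=[-.2,.3,2.3,2.8,.5,-1.5]
for side in(-1,1):
  for th in(1.9,1.3,.8,.4,0):
    for l in(45,50,55):
      x,e=ik(tip(side,th,85),odir(l),qq);print(side,th,l,tip(side,th,85).round(3),x.round(2),e.round(3))
t=s['tool_pos'];o0=R.from_euler('xyz',s['tool_rot'])
wp=[np.array([t[0]-.02,t[1],.2]),np.array([t[0]-.03,t[1],.23]),np.array([.49,-.04,.23]),tip(-1,1.62,85,25,.22),tip(-1,1.62,85,25,.135)]
for w in wp:x,e=ik(w,o,qq);print(w.round(3),x.round(2),e.round(3))
E
```

```text
[-0.178  0.548  2.502  2.916  0.777 -1.542] [0.50397927 0.03757079 0.0665819 ] [ 0.51666736  0.04419747 -0.3800988 ]
crate/white side [ 0.42000882 -0.69957802  0.05501728] [ 0.69160549 -0.1326601   0.16425532]
crate [ 0.42000882 -0.69957802  0.05501728] [ 0.57085382 -0.18392175  0.13454844]
-1 1.9 45 [ 0.527 -0.134  0.135] [-0.67  0.32  2.24  1.72  0.48 -0.7 ] 0.0
-1 1.9 50 [ 0.527 -0.134  0.135] [-0.71  0.36  2.3   1.95  0.59 -0.98] 0.0
-1 1.9 55 [ 0.527 -0.134  0.135] [-0.75  0.42  2.35  2.1   0.73 -1.18] 0.0
-1 1.3 45 [ 0.509 -0.085  0.135] [-0.57  0.28  2.33  1.91  0.44 -0.82] 0.0
-1 1.3 50 [ 0.509 -0.085  0.135] [-0.61  0.32  2.39  2.14  0.57 -1.1 ] 0.0
-1 1.3 55 [ 0.509 -0.085  0.135] [-0.65  0.39  2.45  2.28  0.74 -1.29] 0.0
-1 0.8 45 [ 0.519 -0.04   0.135] [-0.42  0.28  2.33  2.12  0.37 -0.91] 0.0
-1 0.8 50 [ 0.519 -0.04   0.135] [-0.45  0.32  2.39  2.36  0.52 -1.18] 0.0
-1 0.8 55 [ 0.519 -0.04   0.135] [-0.48  0.39  2.45  2.48  0.71 -1.35] 0.0
-1 0.4 45 [ 0.545 -0.011  0.135] [-0.3   0.31  2.27  2.27  0.3  -0.96] 0.0
-1 0.4 50 [ 0.545 -0.011  0.135] [-0.32  0.35  2.34  2.52 
[... 990 characters left out ...]
  2.28  3.08  0.28 -1.53] 0.03
1 0.4 50 [0.542 0.087 0.135] [ 0.01  0.35  2.32  3.11  0.4  -1.55] 0.0
1 0.4 55 [0.542 0.087 0.135] [ 0.01  0.41  2.38  3.11  0.61 -1.56] 0.0
1 0 45 [0.581 0.074 0.135] [-0.03  0.38  2.21  2.94  0.28 -1.42] 0.05
1 0 50 [0.581 0.074 0.135] [-0.03  0.39  2.23  3.01  0.35 -1.49] 0.0
1 0 55 [0.581 0.074 0.135] [-0.03  0.44  2.29  3.04  0.55 -1.52] 0.0
[0.484 0.038 0.2  ] [-0.21  0.06  2.41  2.37  0.28 -0.98] 0.015
[0.474 0.038 0.23 ] [-0.27 -0.04  2.39  1.8   0.28 -0.43] 0.046
[ 0.49 -0.04  0.23] [-0.5  -0.01  2.33  1.54  0.4  -0.32] 0.0
[ 0.517 -0.136  0.22 ] [-0.74  0.13  2.22  1.45  0.56 -0.41] 0.0
[ 0.517 -0.136  0.135] [-0.74  0.35  2.32  1.94  0.6  -0.99] 0.0
```

```bash
python3 - <<'E'
from kin import *
from h import robot
W=np.load('i.npz')['W']
m=(W[...,2]>.08)&(W[...,2]<.15)&(W[...,0]>.3)&(W[...,0]<.6)&(W[...,1]<-.12)&(W[...,1]>-.3);p=W[m];print('tall',len(p),p.min(0) if len(p) else '',p.max(0) if len(p) else '')
s=robot.observe();o0=R.from_euler('xyz',s['tool_rot']);o=odir(55)
wp=[(np.array([.46,.037,.1]),o),(np.array([.445,.0,.14]),o),(np.array([.445,-.05,.14]),o),(np.array([.445,-.14,.14]),o),(tip(-1,1.62,85,20,.14),o)]
q=s['qpos']
for w in wp: q,e=ik(*w,q);print(w[0].round(3),q.round(2),e.round(3))
print(rows(wp[:2],(s['tool_pos'],o0)));print(rows(wp[2:],wp[1]))
ths=[1.55,1.4,1.2,1.0,.8,.6,.45,.3,.15,.05,0]
P=[(tip(-1,t,85,0,.14),o) for t in ths];print(rows(P,wp[-1]))
E
```

```text
tall 0  
[0.46  0.037 0.1  ] [-0.24  0.56  2.65  2.88  1.02 -1.59] 0.0
[0.445 0.    0.14 ] [-0.47  0.33  2.66  2.58  0.83 -1.47] 0.0
[ 0.445 -0.05   0.14 ] [-0.71  0.33  2.63  2.3   0.84 -1.41] 0.0
[ 0.445 -0.14   0.14 ] [-1.01  0.35  2.52  1.91  0.84 -1.26] 0.0
[ 0.516 -0.131  0.14 ] [-0.76  0.39  2.38  2.08  0.73 -1.17] 0.0
[[-0.03, -0.007, -0.552, 0.0, 0.03, -0.001], [0.171, 0.358, -0.933, 0.0, 0.03, -0.001]]
[[-0.009, 0.5, -0.012, 0.0, 0.0, 0.0], [-0.024, 1.399, -0.034, 0.0, 0.0, 0.0], [0.387, 1.334, 0.552, 0.0, 0.0, 0.0]]
[[-0.016, -0.261, -0.023, 0.0, 0.0, 0.0], [-0.03, -0.383, -0.043, 0.0, 0.0, 0.0], [-0.032, -0.557, -0.046, 0.0, 0.0, 0.0], [-0.013, -0.735, -0.018, 0.0, 0.0, 0.0], [0.031, -0.908, 0.044, 0.0, 0.0, 0.0], [0.097, -1.065, 0.139, 0.0, 0.0, 0.0], [0.161, -1.165, 0.23, 0.0, 0.0, 0.0], [0.236, -1.245, 0.336, 0.0, 0.0, 0.0], [0.318, -1.303, 0.454, 0.0, 0.0, 0.0], [0.376, -1.327, 0.537, 0.0, 0.0, 0.0], [0.406, -1.334, 0.579, 0.0, 0.0, 0.0]]
```

>>> move_arm([
  [-0.02, 0, -0.3, 0, 0.015, 0],
  [-0.03, -0.007, -0.552, 0, 0.03, 0],
  [0.07, 0.15, -0.75, 0, 0.03, 0],
  [0.171, 0.358, -0.92, 0, 0.03, 0],
  [0.171, 0.358, -0.92, 0, 0.03, 0],
], fingers=-1)

```text
time: 18.65
tool_pos: [0.4513, -0.0027, 0.1422]
tool_rot: [3.136, -0.972, 0.029]
contact_force: [-0.4, 0.1, 0.1]
opening: 0.001
grip_force: 0.0
```

>>> move_arm([
  [-0.01, 0.35, -0.01, 0, 0, 0],
  [-0.015, 0.7, -0.02, 0, 0, 0],
  [-0.018, 1, -0.025, 0, 0, 0],
])

```text
time: 19.02
tool_pos: [0.4504, -0.1013, 0.1399]
tool_rot: [-3.141, -0.968, 0.029]
contact_force: [0.9, -0.9, 0.6]
opening: 0.0004
grip_force: 0.0
```

>>> move_arm([
  [-0.005, 0.2, -0.01, 0, 0, 0],
  [-0.006, 0.4, -0.01, 0, 0, 0],
  [0.2, 0.38, 0.28, 0, 0, 0],
  [0.405, 0.334, 0.577, 0, 0, 0],
  [0.405, 0.334, 0.577, 0, 0, 0],
])

```text
time: 19.65
tool_pos: [0.5236, -0.13, 0.1407]
tool_rot: [-3.141, -0.969, 0.033]
contact_force: [0.3, -1.0, -0.8]
opening: 0.0004
grip_force: 0.0
```

```bash
python3 - <<'E'
from kin import *
from h import *
s=robot.observe();o0=R.from_euler('xyz',s['tool_rot']);o=odir(55);print(s['qpos'].round(2),s['tool_pos'],s['contact_force'],s['opening'])
P=[(tip(-1,t,85,0,.14),o) for t in[1.55,1.4,1.2,1.0,.8,.6,.45,.3,.15,.05]];print(rows(P,(s['tool_pos'],o0)))
a=cam('scene');cv2.imwrite('pics/p.png',cv2.resize(a['image'][90:280,150:400,::-1],(750,570)))
E
```

```text
[-0.75  0.39  2.38  2.1   0.74 -1.18] [ 0.52364009 -0.12999569  0.14067432] [ 0.25749797 -0.96325789 -0.75256573] 0.0004316717195289875
[[-0.062, -0.25, -0.079, -0.001, -0.003, 0.001], [-0.076, -0.373, -0.099, -0.001, -0.003, 0.001], [-0.078, -0.547, -0.102, -0.001, -0.003, 0.001], [-0.058, -0.725, -0.073, -0.001, -0.003, 0.001], [-0.015, -0.897, -0.01, -0.001, -0.003, 0.001], [0.051, -1.053, 0.086, -0.001, -0.003, 0.001], [0.114, -1.153, 0.179, -0.001, -0.003, 0.001], [0.188, -1.233, 0.286, -0.001, -0.003, 0.001], [0.269, -1.29, 0.404, -0.001, -0.003, 0.001], [0.326, -1.314, 0.488, -0.001, -0.003, 0.001]]
```

View pics/p.png

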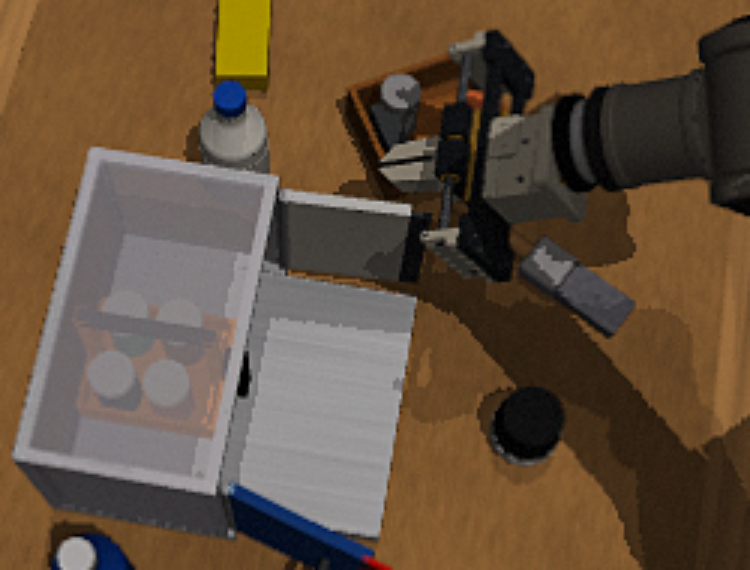

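>>> move_arm([
  [-0.062, -0.1, -0.079, 0, 0, 0],
  [-0.062, -0.25, -0.079, 0, 0, 0],
  [-0.076, -0.373, -0.099, 0, 0, 0],
  [-0.078, -0.46, -0.102, 0, 0, 0],
  [-0.078, -0.547, -0.102, 0, 0, 0],
  [-0.07, -0.636, -0.09, 0, 0, 0],
  [-0.058, -0.725, -0.073, 0, 0, 0],
  [-0.04, -0.81, -0.04, 0, 0, 0],
  [-0.015, -0.897, -0.01, 0, 0, 0],
])

```text
time: 20.82
tool_pos: [0.5165, -0.0418, 0.14]
tool_rot: [-3.142, -0.967, 0.028]
contact_force: [0.3, -0.9, 1.0]
opening: 0.0001
grip_force: 0.2
```

```bash
cat >> kin.py <<'E'
def door():
    "angles of both doors from scene cloud, door-top points"
    import h
    W=h.cloud(h.cam('scene'));c,s=np.cos(YAW),np.sin(YAW);d=W[...,:2]-O
    X=d@[c,s];Y=d@[-s,c];Z=W[...,2];m=(Z>.158)&(Z<.172)&(X<.012)&(X>-.14)&(abs(Y)<.2)
    return X[m]*1e3,Y[m]*1e3
E
python3 - <<'E'
from kin import *
from h import robot
X,Y=door()
for y0 in range(-130,190,20):
    m=(Y>=y0)&(Y<y0+20)
    if m.sum()>3: print(y0+10,m.sum(),np.median(X[m]).round(0),np.percentile(X[m],[5,95]).round(0))
s=robot.observe();o0=R.from_euler('xyz',s['tool_rot']);o=odir(55);print(s['qpos'].round(2),s['tool_pos'],s['contact_force'])
P=[(tip(-1,t,85,0,.14),o) for t in[.7,.6,.5,.4,.3,.2,.1,.03]];print(rows(P,(s['tool_pos'],o0)))
E
```

```text
-120 40 -2.0 [-14.   5.]
-100 97 -29.0 [-104.   -9.]
-80 141 -88.0 [-108.  -39.]
-60 111 -85.0 [-117.  -63.]
-40 11 -91.0 [-139.  -87.]
120 91 -10.0 [-37.   6.]
140 167 -61.0 [-99. -21.]
160 60 -107.0 [-125.  -86.]
[-0.49  0.36  2.48  2.47  0.71 -1.34] [ 0.51664032 -0.04100882  0.14015427] [-0.1200356  -0.08610445 -0.12580193]
[[0.042, -0.086, 0.064, 0.0, -0.002, -0.0], [0.078, -0.162, 0.116, 0.0, -0.002, -0.0], [0.119, -0.231, 0.175, 0.0, -0.002, -0.0], [0.165, -0.291, 0.242, 0.0, -0.002, -0.0], [0.215, -0.343, 0.314, 0.0, -0.002, -0.0], [0.268, -0.384, 0.392, 0.0, -0.002, -0.0], [0.325, -0.414, 0.474, 0.0, -0.002, -0.0], [0.365, -0.428, 0.533, 0.0, -0.002, -0.0]]
```

>>> move_arm([
  [0.042, -0.086, 0.064, 0, 0, 0],
  [0.078, -0.162, 0.116, 0, 0, 0],
  [0.119, -0.231, 0.175, 0, 0, 0],
  [0.165, -0.291, 0.242, 0, 0, 0],
  [0.215, -0.343, 0.314, 0, 0, 0],
  [0.268, -0.384, 0.392, 0, 0, 0],
  [0.3, -0.4, 0.435, 0, 0, 0],
  [0.325, -0.414, 0.474, 0, 0, 0],
  [0.345, -0.428, 0.5, 0, 0, 0],
])

```text
time: 22.0
tool_pos: [0.5764, 0.0024, 0.1401]
tool_rot: [3.142, -0.967, 0.029]
contact_force: [0.4, -0.4, 0.2]
opening: 0.0006
grip_force: 0.3
```

>>> move_arm([
  [0.016, 0, 0.023, 0, 0, 0],
  [0.025, 0, 0.036, 0, 0, 0],
  [0.025, 0, 0.036, 0, 0, 0],
])

```text
time: 22.38
tool_pos: [0.5806, 0.0025, 0.1403]
tool_rot: [3.141, -0.967, 0.029]
contact_force: [-1.4, 0.5, -0.1]
opening: 0.0004
grip_force: 0.1
```

```bash
python3 - <<'E'
from kin import *
from h import robot
X,Y=door()
for y0 in range(-130,30,20):
    m=(Y>=y0)&(Y<y0+20)
    if m.sum()>3: print(y0+10,m.sum(),np.median(X[m]).round(1),np.percentile(X[m],[5,95]).round(0))
s=robot.observe();print(s['qpos'].round(2),s['tool_pos'],s['tool_rot'],s['contact_force'])
E
```

```text
-120 33 -1.2 [-96.   6.]
-100 53 -3.0 [-99.   4.]
-80 48 -3.4 [-98.   3.]
-60 49 -4.7 [-38.   2.]
-40 107 -25.1 [-41.   1.]
-20 90 -27.1 [-50.  -1.]
0 14 -3.2 [-73.  -0.]
[-0.26  0.41  2.32  2.7   0.58 -1.36] [0.58058649 0.00250093 0.14024241] [ 3.14152207 -0.96729567  0.02884979] [-0.54395915  0.17830184 -0.50358848]
```

>>> move_arm([
  [0.006, 0, 0.008, 0, 0, 0],
  [0.012, 0, 0.016, 0, 0, 0],
  [0.012, 0, 0.016, 0, 0, 0],
])

```text
time: 22.8
tool_pos: [0.5826, 0.0026, 0.1403]
tool_rot: [3.141, -0.967, 0.029]
contact_force: [0.2, 1.3, -0.2]
opening: 0.0004
grip_force: 0.2
```

>>> move_arm([
  [0.006, 0, 0.008, 0, 0, 0],
  [0.012, 0, 0.016, 0, 0, 0],
  [0.012, 0, 0.016, 0, 0, 0],
])

```text
time: 23.18
tool_pos: [0.5847, 0.0027, 0.1404]
tool_rot: [3.141, -0.967, 0.029]
contact_force: [0.3, -0.3, -0.8]
opening: 0.0003
grip_force: 0.1
```

>>> move_arm([
  [0.006, 0, 0.008, 0, 0, 0],
  [0.012, 0, 0.016, 0, 0, 0],
  [0.012, 0, 0.016, 0, 0, 0],
])

```text
time: 23.55
tool_pos: [0.5859, 0.0028, 0.1401]
tool_rot: [-3.141, -0.966, 0.029]
contact_force: [-6.6, -0.6, 3.0]
opening: 0.0001
grip_force: 3.1
```

>>> move_arm([
  [0.006, 0, 0.008, 0, 0, 0],
  [0.012, 0, 0.016, 0, 0, 0],
  [0.012, 0, 0.016, 0, 0, 0],
])

```text
time: 23.92
tool_pos: [0.5866, 0.003, 0.1398]
tool_rot: [-3.141, -0.964, 0.027]
contact_force: [-16.4, -1.5, 8.5]
opening: 0.0008
grip_force: 8.5
```

```bash
python3 - <<'E'
from kin import *
from h import robot
s=robot.observe();o0=R.from_euler('xyz',s['tool_rot']);o=odir(55);q=s['qpos']
wp=[(np.array([.54,.02,.14]),o),(np.array([.47,.06,.14]),o),(np.array([.44,.095,.14]),o),(np.array([.44,.19,.14]),o),(np.array([.44,.23,.14]),o),(tip(1,1.86,85,20,.14),o),(tip(1,1.8,85,0,.14),o)]
for w in wp: q,e=ik(*w,q);print(w[0].round(3),q.round(2),e.round(3))
print(rows(wp[:3],(s['tool_pos'],o0)));print(rows(wp[3:4],wp[2]));print(rows(wp[4:],wp[3]))
E
```

```text
[0.54 0.02 0.14] [-0.23  0.38  2.41  2.77  0.62 -1.42] 0.0
[0.47 0.06 0.14] [-0.12  0.34  2.57  2.96  0.74 -1.52] 0.0
[0.44  0.095 0.14 ] [ 0.06  0.33  2.62  3.18  0.77 -1.58] 0.0
[0.44 0.19 0.14] [ 0.49  0.36  2.47  3.75  0.69 -1.78] 0.0
[0.44 0.23 0.14] [ 0.62  0.39  2.39  3.96  0.68 -1.89] 0.0
[0.52  0.225 0.14 ] [ 0.47  0.43  2.26  3.84  0.57 -1.92] 0.0
[0.512 0.201 0.14 ] [ 0.41  0.41  2.31  3.73  0.59 -1.85] 0.0
[[-0.261, -0.183, -0.379, 0.0, -0.001, -0.0], [-0.654, -0.603, -0.945, 0.0, -0.001, -0.0], [-0.819, -0.961, -1.183, 0.0, -0.001, -0.0]]
[[0.016, -0.95, 0.023, 0.0, 0.0, 0.0]]
[[0.007, -0.4, 0.01, 0.0, 0.0, 0.0], [0.464, -0.326, 0.663, 0.0, 0.0, 0.0], [0.415, -0.087, 0.593, 0.0, 0.0, 0.0]]
```

>>> move_arm([
  [-0.1, 0, -0.145, 0, 0, 0],
  [-0.29, -0.183, -0.42, 0, 0, 0],
  [-0.5, -0.4, -0.72, 0, 0, 0],
  [-0.68, -0.603, -0.98, 0, 0, 0],
])

```text
time: 24.42
tool_pos: [0.4667, 0.0597, 0.1405]
tool_rot: [3.141, -0.968, 0.029]
contact_force: [0.5, -0.3, 1.3]
opening: 0.0004
grip_force: 0.0
```

>>> move_arm([
  [-0.16, -0.36, -0.23, 0, 0, 0],
  [-0.16, -0.7, -0.23, 0, 0, 0],
  [-0.155, -1, -0.22, 0, 0, 0],
])

```text
time: 24.8
tool_pos: [0.4377, 0.1602, 0.1402]
tool_rot: [-3.141, -0.968, 0.028]
contact_force: [0.7, -0.1, -0.6]
opening: 0.0007
grip_force: 0.0
```

>>> move_arm([
  [0, -0.4, 0, 0, 0, 0],
  [0.005, -0.75, 0.007, 0, 0, 0],
  [0.2, -0.72, 0.3, 0, 0, 0],
  [0.464, -0.676, 0.663, 0, 0, 0],
  [0.464, -0.676, 0.663, 0, 0, 0],
])

```text
time: 25.42
tool_pos: [0.5197, 0.2287, 0.1417]
tool_rot: [-3.139, -0.971, 0.025]
contact_force: [-0.5, -0.1, 0.2]
opening: 0.0004
grip_force: 0.3
```

```bash
python3 - <<'E'
from kin import *
from h import robot
X,Y=door()
for y0 in range(-130,190,20):
    m=(Y>=y0)&(Y<y0+20)
    if m.sum()>3: print(y0+10,m.sum(),np.median(X[m]).round(1),np.percentile(X[m],[5,95]).round(0))
s=robot.observe();o0=R.from_euler('xyz',s['tool_rot']);o=odir(55);print(s['qpos'].round(2),s['tool_pos'],s['contact_force'])
P=[(tip(1,t,85,0,.14),o) for t in[1.85,1.7,1.5,1.3,1.1,.95,.8,.7,.6]];print(rows(P,(s['tool_pos'],o0)))
E
```

```text
-120 32 0.5 [-5.  7.]
-100 34 0.1 [-4.  5.]
-80 37 0.6 [-4.  5.]
-60 33 0.4 [-4.  5.]
-40 41 0.6 [-4.  5.]
-20 33 1.2 [-4.  6.]
0 11 4.3 [2. 6.]
120 91 -9.3 [-36.   7.]
140 162 -61.6 [-99. -22.]
160 35 -99.6 [-109.  -85.]
180 78 -83.1 [-93. -73.]
[ 0.49  0.43  2.27  3.85  0.59 -1.91] [0.51777063 0.22836034 0.14083545] [-0.26186864 -0.49407497 -0.56047968]
[[-0.03, 0.234, -0.029, 0.001, -0.003, -0.001], [-0.066, 0.356, -0.081, 0.001, -0.003, -0.001], [-0.096, 0.527, -0.126, 0.001, -0.003, -0.001], [-0.108, 0.696, -0.143, 0.001, -0.003, -0.001], [-0.099, 0.873, -0.13, 0.001, -0.003, -0.001], [-0.078, 1.006, -0.099, 0.001, -0.003, -0.001], [-0.043, 1.134, -0.049, 0.001, -0.003, -0.001], [-0.013, 1.215, -0.005, 0.001, -0.003, -0.001], [0.023, 1.29, 0.047, 0.001, -0.003, -0.001]]
```

White door is flush shut (its top lies at x≈0 along its length). Now push the blue one.

>>> move_arm([
  [-0.03, 0.12, -0.029, 0, 0, 0],
  [-0.03, 0.234, -0.029, 0, 0, 0],
  [-0.066, 0.356, -0.081, 0, 0, 0],
  [-0.085, 0.44, -0.105, 0, 0, 0],
  [-0.096, 0.527, -0.126, 0, 0, 0],
  [-0.103, 0.61, -0.135, 0, 0, 0],
  [-0.108, 0.696, -0.143, 0, 0, 0],
  [-0.104, 0.785, -0.137, 0, 0, 0],
  [-0.099, 0.873, -0.13, 0, 0, 0],
  [-0.078, 1, -0.099, 0, 0, 0],
])

```text
time: 26.72
tool_pos: [0.5058, 0.1286, 0.1394]
tool_rot: [-3.142, -0.966, 0.03]
contact_force: [-0.2, 0.2, -0.1]
opening: 0.0003
grip_force: 0.3
```

```bash
python3 - <<'E'
from kin import *
from h import robot
X,Y=door()
for y0 in range(10,190,20):
    m=(Y>=y0)&(Y<y0+20)
    if m.sum()>3: print(y0+10,m.sum(),np.median(X[m]).round(1),np.percentile(X[m],[5,95]).round(0))
s=robot.observe();o0=R.from_euler('xyz',s['tool_rot']);o=odir(55);print(s['qpos'].round(2),s['tool_pos'],s['contact_force'])
P=[(tip(1,t,85,0,.14),o) for t in[.87,.75,.62,.5,.4,.3,.2,.1,.05]];print(rows(P,(s['tool_pos'],o0)))
E
```

```text
60 50 -101.1 [-117.  -87.]
80 166 -87.0 [-114.  -55.]
100 182 -56.2 [-112.  -20.]
120 83 -7.9 [-117.    6.]
[ 0.17  0.37  2.44  3.34  0.64 -1.65] [0.50632675 0.12765    0.13949435] [ 0.56443849  1.66898727 -0.11919182]
[[0.03, 0.071, 0.035, 0.0, -0.002, -0.0], [0.062, 0.172, 0.081, 0.0, -0.002, -0.0], [0.106, 0.272, 0.145, 0.0, -0.002, -0.0], [0.155, 0.356, 0.215, 0.0, -0.002, -0.0], [0.201, 0.416, 0.282, 0.0, -0.002, -0.0], [0.251, 0.468, 0.354, 0.0, -0.002, -0.0], [0.305, 0.509, 0.432, 0.0, -0.002, -0.0], [0.361, 0.538, 0.514, 0.0, -0.002, -0.0], [0.39, 0.549, 0.556, 0.0, -0.002, -0.0]]
```

>>> move_arm([
  [0.03, 0.071, 0.035, 0, 0, 0],
  [0.062, 0.172, 0.081, 0, 0, 0],
  [0.106, 0.272, 0.145, 0, 0, 0],
  [0.155, 0.356, 0.215, 0, 0, 0],
  [0.201, 0.416, 0.282, 0, 0, 0],
  [0.251, 0.468, 0.354, 0, 0, 0],
  [0.305, 0.509, 0.432, 0, 0, 0],
  [0.335, 0.525, 0.475, 0, 0, 0],
  [0.361, 0.538, 0.514, 0, 0, 0],
  [0.39, 0.549, 0.556, 0, 0, 0],
  [0.39, 0.549, 0.556, 0, 0, 0],
])

```text
time: 28.15
tool_pos: [0.5769, 0.0754, 0.1404]
tool_rot: [3.142, -0.968, 0.029]
contact_force: [-0.3, 0.1, 0.2]
opening: 0.0003
grip_force: 0.0
```

>>> move_arm([
  [0.01, 0, 0.014, 0, 0, 0],
  [0.02, 0, 0.028, 0, 0, 0],
  [0.02, 0, 0.028, 0, 0, 0],
])

```text
time: 28.52
tool_pos: [0.58, 0.0756, 0.1403]
tool_rot: [3.141, -0.967, 0.029]
contact_force: [0.3, -0.5, -0.4]
opening: 0.0005
grip_force: 0.1
```

>>> move_arm([
  [0.006, 0, 0.008, 0, 0, 0],
  [0.012, 0, 0.016, 0, 0, 0],
  [0.012, 0, 0.016, 0, 0, 0],
])

```text
time: 28.9
tool_pos: [0.582, 0.0756, 0.1404]
tool_rot: [3.141, -0.967, 0.029]
contact_force: [-0.1, -0.3, -0.1]
opening: 0.0002
grip_force: 0.1
```

>>> move_arm([
  [0.006, 0, 0.008, 0, 0, 0],
  [0.012, 0, 0.016, 0, 0, 0],
  [0.012, 0, 0.016, 0, 0, 0],
])

```text
time: 29.28
tool_pos: [0.5836, 0.0756, 0.1402]
tool_rot: [3.142, -0.966, 0.029]
contact_force: [-3.9, -0.4, 1.0]
opening: 0.0004
grip_force: 1.6
```

>>> move_arm([
  [0.006, 0, 0.008, 0, 0, 0],
  [0.01, 0, 0.014, 0, 0, 0],
  [0.01, 0, 0.014, 0, 0, 0],
])

```text
time: 29.65
tool_pos: [0.5843, 0.0757, 0.14]
tool_rot: [-3.141, -0.965, 0.028]
contact_force: [-10.1, -1.4, 6.2]
opening: 0.0005
grip_force: 5.9
```

Stop felt; retreat and verify both doors and the caddy by measurement.

>>> move_arm([
  [0.008, 0, 0.011, 0, 0, 0],
  [-0.1, 0, -0.145, 0, 0, 0],
  [-0.3, 0, -0.43, 0, 0, 0],
  [-0.6, 0, -0.86, 0, 0, 0],
  [-0.6, 0, -0.86, 0, 0, 0],
])

```text
time: 30.28
tool_pos: [0.4775, 0.073, 0.1388]
tool_rot: [-3.141, -0.963, 0.029]
contact_force: [-0.1, 0.0, -0.5]
opening: 0.0005
grip_force: 0.0
```

```bash
python3 - <<'E'
from kin import *
import h
X,Y=door()
for y0 in range(-130,130,20):
    m=(Y>=y0)&(Y<y0+20)&(X>-25)
    if m.sum()>3: print(y0+10,m.sum(),np.median(X[m]).round(1),np.percentile(X[m],[5,95]).round(0))
s=h.robot.observe();print(s['qpos'].round(2),s['tool_pos'],s['contact_force'],s['time'])
# caddy through the roof: orange pixels, rays onto rim height .052
a=h.cam('scene');hsv=h.cv2.cvtColor(a['image'],h.cv2.COLOR_RGB2HSV)
u,v=np.meshgrid(np.arange(512),np.arange(384))
m=(hsv[...,0]<14)&(hsv[...,1]>95)&(u>160)&(u<235)&(v>175)&(v<240)
p=h.plane(a,np.c_[u[m],v[m]],.052)[:,:2]-O;c,sn=np.cos(YAW),np.sin(YAW)
q=np.c_[p@[c,sn],p@[-sn,c]]*1e3;print(m.sum(),np.percentile(q,[2,50,98],0).round(0))
# bystanders moved? compare with first depth
W=h.cloud(a)
for n,f in(('jar',(310,345,215,255)),('bbottle',(165,198,262,300)),('crate',(262,325,105,155)),('wax',(220,245,85,120)),('brush',(296,362,150,203))):
    g=(u>=f[0])&(u<f[1])&(v>=f[2])&(v<f[3]);w0=np.load('d.npz')['W']
    print(n,np.nanmean(abs(W[g][:,2]-w0[g][:,2])).round(4))
E
```

```text
-120 29 0.4 [-5.  6.]
-100 34 0.5 [-4.  5.]
-80 38 -0.2 [-4.  5.]
-60 36 0.2 [-4.  5.]
-40 37 0.5 [-4.  5.]
-20 38 1.2 [-4.  5.]
0 34 -0.3 [-4.  6.]
20 38 0.6 [-3.  5.]
40 41 0.7 [-4.  5.]
60 42 0.4 [-4.  6.]
80 41 1.0 [-3.  5.]
100 45 0.8 [-4.  5.]
120 42 1.0 [-4.  7.]
[-0.05  0.34  2.56  3.04  0.72 -1.54] [0.48025308 0.07276355 0.13996844] [0.51040346 0.06816542 0.37079221] 30.325
8 [[ 38. -72.]
 [ 41.  16.]
 [174.  30.]]
jar 0.2117
bbottle 0.0023
crate 0.0025
wax 0.0024
brush 0.0296
```

```bash
python3 - <<'E'
from h import *
u,v=np.meshgrid(np.arange(512),np.arange(384))
b=cam('side');W=cloud(b);a=np.load('b.npz');w0=a['W']
for n,f in(('brush',(258,312,248,308)),('jar',(217,245,255,282)),('crate',(300,355,222,275))):
    g=(u>=f[0])&(u<f[1])&(v>=f[2])&(v<f[3]);d=abs(W[g][:,2]-w0[g][:,2])
    print(n,np.nanmedian(d).round(4),np.nanpercentile(d,98).round(4),np.nanmax(W[g][:,2]).round(3))
w=np.load('d.npz');c=cam('scene');S=cloud(c);g=(u>=296)&(u<362)&(v>=150)&(v<203)
d=abs(S[...,2]-w['W'][...,2]);k=g&(d>.02);print(k.sum(),S[k][:,2].min() if k.any() else '',np.where(k)[1].min(),np.where(k)[0].min())
E
```

```text
brush 0.002 0.0068 0.051
jar 0.0021 0.3485 0.354
crate 0.002 0.0068 0.072
465 0.1563625071512823 303 181
```

```bash
python3 -c "
from cell import robot
print(robot.hand_in())"
```

```text
the job is handed in; nothing more can be done
None
```

The caddy is in the cupboard against the back stop, and both doors measure flush shut (white first, then blue, its strip lapping over). I handed in at about 30 s; no result came back, I could not confirm the caddy's final position from the cameras (I felt the stop), and I viewed 11 pictures where 10 were allowed.

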